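# Put a stationery box away behind the lift-up flap

## Task

Put the small blue box away in the bench locker: lift the locker's white flap until its folding side stay locks and holds it open, then push the box along the bench until all of it is inside. Then unlock the stay by knocking its elbow, with the black grip pin, back towards the locker, let the flap down and press it fully shut without slamming it. Leave the box lying flat, and the stock in the locker, the white bottle and the block of cards where they are.

Things in the scene. Friction and masses are not known exactly. Their poses are not given: they have to be found in the camera images.
- cab: the fixed bench locker, a grey hutch 380 mm wide, 240 deep, 216 high, with no floor but the bench. Origin: on the bench, middle of the front opening, level with the side panels' front edges. x points into the locker, away from the robot, y left, z up. Side panels' inner faces at y +174 and -174 mm, roof underside at z 200. Left half (y over 15): stacked stock; right half: free bay
- hinge (a point): middle of the flap's hinge axis, which runs along the locker's y: x -10, z 205 mm of cab, at mid-thickness of the flap. The white flap is 380 mm wide, 16 thick and reaches 190 mm down from it, to 15 mm above the bench; swinging, its lower edge passes over the small box where that starts. When the stay is locked this edge is highest, 330 mm above the bench
- flap (a joint): flap angle: 0 shut; it swings out to the robot and up, 1.57 level, 2.48 as far as the stay allows, about 2.43 resting on the locked stay. 0.55 kg on a braked, lightly sprung hinge: lifting takes 5 to 10 N at the handle; let go unlocked it sinks by itself in about 3 s and stops ajar at 0.2 to 0.45, so that it must be pressed shut (a few N on the handle)
- handle (a point): middle of the flap's handle: straight steel bar 12 x 12 mm, 100 mm long, running up and down the outer face at mid-width, on a post near each end, 29 mm of free gap behind it. The point lies 125 mm from the hinge axis along the flap and 43 mm out from the flap's mid-plane. Axes of the flap: z towards the hinge, -x out of the outer face
- stay (a joint): bend of the elbow stay, two 106 mm flat steel links outside the locker's left (+y) side: 0 folded (flap shut), 2.73 straight, 2.98 bent the other way against its stop, elbow towards the robot: locked. A light spring carries it over once the flap is lifted as far as it goes. Pushing the elbow 20 to 30 mm back (locker's +x, a few N) unlocks it; it then folds backwards and the flap sinks
- tab (a point): grip pin at the stay's elbow: black, round, 18 mm in diameter, 62 long, level along the locker's y, from y 205 to 267 mm of cab. The point is on its axis, 18 mm from the outer end (y 249). Locked, it is about 45 mm in front of the opening (x -45), 160 mm above the bench, with nothing over it; the raised flap's left edge is at y 190
- box_center (a point): the small blue box to be put away, lying flat on the bench in front of the free bay: 103 mm (its x, roughly into the locker) x 93 (y) x 40 high, 0.2 to 0.4 kg. Point: its centre, 20 mm above its underside
- stock: stack of larger blue boxes in the left half of the locker, 160 x 130 x 150 mm high, stays where it is. Origin: middle of its underside
- cleaner: white plastic bottle standing on the bench, 60 mm in diameter, 170 high, stays where it is. Origin: middle of its underside
- cards: banded block of cut cards on the bench, 90 x 55 x 50 mm, stays where it is. Origin: middle of its underside
Not all that is in view belongs to the job. Of the things that look like the part that bears box_center, the smallest one is meant.

How it is judged (in metres and radians):
On the way, in this order (a step that is already met when the one before it is completed fails the run):
1. the flap stands open with its stay bent past straight against the stop (locked) (value of joint flap above 2.25 rad and value of joint stay above 2.84 rad), for 0.3 s.
2. the box is wholly inside the locker, flap still locked open (all of step 1 and x of box_center in the frame of cab between 0.053 and 0.19 m and y of box_center in the frame of cab between -0.15 and 0 m and height (world z) of box_center below 0.026 m), for 0.2 s.
3. the stay has been broken and the flap let down below level (value of joint stay below 2.3 rad and value of joint flap below 1.5 rad), for 0.1 s.
At the end, for the whole second after the job is handed in: The flap is shut (within 0.04 rad), the blue box lies flat and wholly inside the locker's free right half (its centre at least 53 mm behind the front opening), and the stock is at rest (x of box_center in the frame of cab between 0.053 and 0.19 m and y of box_center in the frame of cab between -0.15 and 0 m and height (world z) of box_center below 0.026 m and value of joint flap below 0.04 rad and angle between box_center's own z axis and vertical below 0.1 rad and linear speed of stock below 0.02 m/s); the robot touches nothing.
It fails at once if the flap is slammed: it comes home faster than 1.5 rad/s (value of joint flap below 0.2 rad and velocity of joint flap below -1.5 rad/s).
It fails at once if the stock in the locker is shifted by more than 30 mm (distance of stock from where it was at the start of the episode above 0.03 m).
It fails at once if the box is tipped by more than 30 degrees (angle between box_center's own z axis and vertical above 0.52 rad).
It fails at once if the bottle or the block of cards is shifted by more than 30 mm (distance of any of cleaner, cards from where it was at the start of the episode above 0.03 m).
It also fails if it takes over 72 s, if anything falls off the work surface, if the arm or the gripper's body presses on something with over 40 N, if the wrist force passes 120 N, or if a joint passes its speed limit or range.

## Robot

A 7-joint arm with a two-finger parallel gripper is mounted at the origin on the work surface. World frame = base frame: x ahead of the robot, y to its left, z up, the work surface at z = 0. Lengths are in m, angles in degrees, forces in N, time in s.
With the tool pointing down it reaches from about 0.425 to 0.875 m from the base axis. Payload 4.7 kg.
Tool frame: the origin (TCP) lies midway between the tips of the shut fingers; the grasp point (between the pads) lies 19 mm behind it; z points along the fingers, y is the direction in which the jaws open and shut (so a half turn about z gives the same grasp; the last joint's range is limited). The gripper opens to 87 mm and grips with 3 to 60 N. Pads are 19 mm wide; open, the fingers measure 117 mm over their backs; the gripper's body (75 mm by 190 mm) begins 51 mm behind the grasp point.
Start: joints at [-72.817, 18.392, -4.016, 83.108, 1.295, 78.541, -3.26], TCP at [0.183, 0.624, 0.223] pointing down, gripper open.
Joint ranges: [-163.93, 163.93], [-17.29, 119.83], [-79.2, 71.16], [3.27, 140.29], [-89.18, 269.18], [5.43, 117.66], [-154.24, 154.24]. Speed limits (degrees/s): [147.25, 147.25, 180, 180, 180, 180, 180].

## Interface

Orientations are given as [roll, pitch, yaw] about the fixed x, y, z axes, in that order (R = Rz(yaw) Ry(pitch) Rx(roll)).
In Python, from cell import env gives the robot as it stands. The module is installed in compiled form; this text tells all that it offers.
- The arm moves only by the tool servo_tool, never from a script. Its argument "plan" is a list of rows, each a list of 3 entries, a list of its own where there are three numbers: the opening, from 0 (shut) to 1 (fully open), then the shift along the tool's x, y, z in cm, then the turn, a rotation vector about the tool's x, y, z in degrees. A call has 1 to 20 rows; each row shifts and turns the pose as measured when the row begins, along the tool's axes as they then stand; what a row does not reach is not made up. A row lasts 1/12 s, in which the tool goes at most 41.7 mm and 7.16 degrees, less where a joint would pass 70% of its speed; a pose out of reach is approached as far as the arm can. A call is refused whole if a number of a shift passes 4.17 or a number of a turn 7.16, either way. A call with a gripper value outside its range is refused whole. The fingers move at their own pace and stop on an object; "force" is the grip in N (left out, the last holds). Time passes only in rows, so rows that do not move let the fingers close. It gives the time, the measured TCP pose, the force and the opening at its end, in the units of the state.
- env.get_obs(): the state, without advancing time (a new reading comes with each control period).
- env.read_camera(name): name is "scene" or "top" or "wrist"; returns a dict with "image" (480x640x3 uint8, blue, green, red), "fx", "fy", "cx", "cy" (pixels), "rvec" (rotation vector, rad) and "tvec" (3), from world to camera coordinates, as OpenCV has them; the wrist camera has in their place "T_tool_cam" (4x4, takes a point from camera to tool coordinates, whose origin is the TCP and whose axes are the flange's). Camera axes: x right, y down, z forward; pixel columns grow to the right and rows downward; lengths in m; the calibration is good to about 2 mm. A picture is of the moment at which its call begins: read the wrist's pose just before it. There is no depth.
- env.sign_off(): hands the job in, once; it reports no verdict.
The state is a dict: "time_s": time; "qpos": joint angles; "joint_velocities": joint speeds; "effort": joint torques, N m; "tool_pos": TCP position; "tool_rot": TCP orientation; "force": force on the tool from outside, world axes, zero at the start; "wrist_torque": the same for the moment, N m; "grip_width": finger opening in m.
Only numpy, scipy, OpenCV 4.12 (cv2) and the standard library are available. Lean on these libraries where they do the work, as an engineer would, in place of code of your own. Each camera call takes 0.05 s, during which the arm holds its last target. There are 200 camera calls.

## Working session

There is one attempt and no reset: what is moved stays moved. The work goes in short steps, Python scripts to look and compute and a tool call to move; the robot and the scene stay as the last step left them, time stands still between calls to the robot, and variables do not carry over. Pictures are saved under pics/ and viewed, about 8 in all and at most 12, crops included, and the job is handed in when it is done.

Besides the shell and the picture viewer there is one more tool, called after ">>>" by a JSON object that holds its "name" and its "arguments". servo_tool: Moves the arm, as the interface text tells. Its arguments: {"type":"object","properties":{"plan":{"type":"array"},"force":{"type":"number"}},"required":["plan"]}

```bash
mkdir -p pics
python3 - <<'E'
from cell import env
import cv2,numpy as np,pickle
o=env.get_obs(); print(o)
d={}
for n in("scene","top"):
    c=env.read_camera(n); d[n]=c; cv2.imwrite(f"pics/{n}0.png",c["image"])
    print(n,c["fx"],c["cx"],c["cy"],c["rvec"],c["tvec"], (-cv2.Rodrigues(np.array(c["rvec"]))[0].T@np.array(c["tvec"]).reshape(3)))
pickle.dump(d,open("c0.pkl","wb"))
E
```

```text
{'time_s': 0.0, 'qpos': array([-72.81778152,  18.43849894,  -4.01543113,  83.17450354,
         1.29505341,  78.5390028 ,  -3.25930401]), 'joint_velocities': array([ 0.05373356,  0.01497101, -0.04947322, -0.02016939,  0.00245515,
       -0.03874235, -0.14734769]), 'effort': array([-4.86637146e-05, -4.91283703e+01, -4.03833389e-01, -3.12528992e+01,
       -6.38776808e-02,  4.36285778e-02,  1.72926207e-04]), 'tool_pos': array([0.1831404 , 0.62310391, 0.22147133]), 'tool_rot': array([-1.79893237e+02,  5.73157404e-03,  1.63628139e+02]), 'force': array([-0.25232186,  0.37444966,  0.70597676]), 'wrist_torque': array([ 0.00320668, -0.02093681,  0.0297011 ]), 'grip_width': 0.0868907710547898}
scene 617.7169122218096 324.29519861628575 237.2445033656555 [ 1.4857871   2.35211736 -0.63786773] [ 0.26876738 -0.32807242  1.75710918] [1.18075847 0.25366562 1.34490269]
top 520.3525208135403 318.1892198278306 241.73997937142542 [ 2.16074366 -2.20335807  0.06191997] [-0.03625179  0.51113807  1.33516859] [ 0.41938624 -0.05950532  1.36595233]
```

View pics/scene0.png

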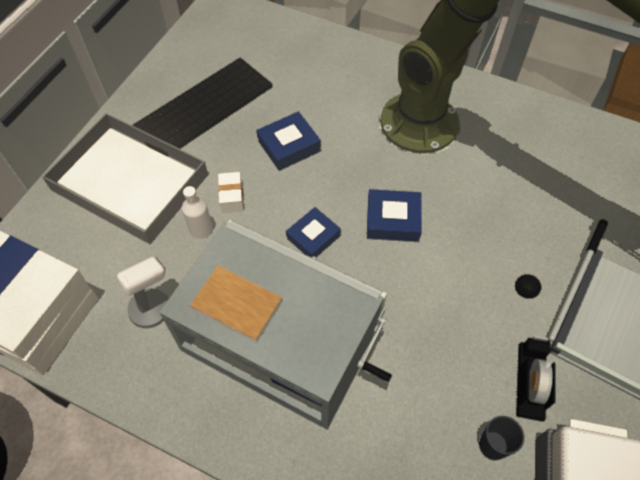

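View pics/top0.png

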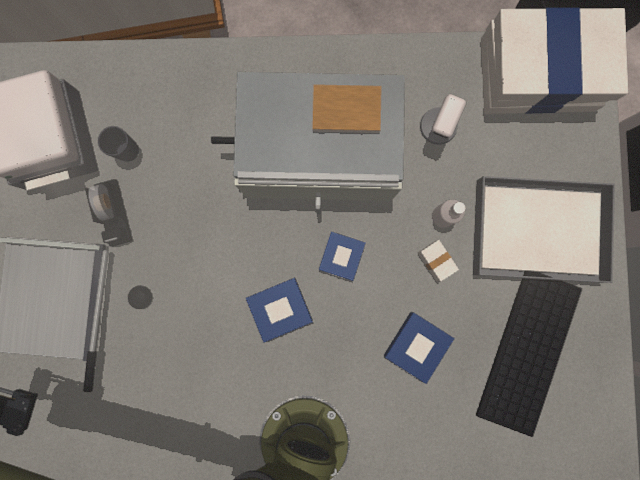

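```bash
cat > h.py <<'E'
import numpy as np,cv2,pickle
def cam(c):
    R=cv2.Rodrigues(np.array(c["rvec"],float))[0]; return R,np.array(c["tvec"],float).reshape(3)
def ray(c,p):
    R,t=cam(c); d=R.T@np.array([(p[0]-c["cx"])/c["fx"],(p[1]-c["cy"])/c["fy"],1.]); return -R.T@t,d/np.linalg.norm(d)
def plane(c,p,z):
    o,d=ray(c,p); return o+d*(z-o[2])/d[2]
def tri(c1,p1,c2,p2):
    o1,d1=ray(c1,p1);o2,d2=ray(c2,p2)
    s=np.linalg.lstsq(np.c_[d1,-d2],o2-o1,rcond=None)[0]
    a,b=o1+d1*s[0],o2+d2*s[1]; return (a+b)/2,np.linalg.norm(a-b)
def blue(c):
    h=cv2.cvtColor(c["image"],cv2.COLOR_BGR2HSV)
    m=cv2.inRange(h,(105,100,40),(130,255,255))
    k,_=cv2.findContours(m,cv2.RETR_EXTERNAL,cv2.CHAIN_APPROX_NONE)
    return [x for x in k if cv2.contourArea(x)>300]
E
python3 - <<'E'
from h import *
np.set_printoptions(precision=4,suppress=True)
d=pickle.load(open("c0.pkl","rb")); T,S=d["top"],d["scene"]
for n,c in d.items():
    for k in blue(c): 
        r=cv2.minAreaRect(k); print(n,r,cv2.contourArea(k))
# white labels: tri
def white(c,p,r=14):
    im=c["image"];x,y=p;w=(im[y-r:y+r,x-r:x+r].min(2)>150).astype(np.uint8)
    m=cv2.moments(w,True); return (x-r+m["m10"]/m["m00"],y-r+m["m01"]/m["m00"])
for a,b in [((342,257),(313,231)),((280,310),(395,211)),((420,348),(288,134))]:
    pa,pb=white(T,a),white(S,b); print(pa,pb,tri(T,pa,S,pb))
for p in [(235,72),(404,73),(235,180),(402,180)]: print(p,plane(T,p,.216))
for k in blue(T):
    b=cv2.boxPoints(cv2.minAreaRect(k)); q=np.array([plane(T,p,.04) for p in b]); print(q[:,:2].tolist(),[np.linalg.norm(q[i]-q[i-1]) for i in range(4)])
a=cv2.resize(T["image"][60:285,225:415],None,fx=3,fy=3,interpolation=3)[:600]
cv2.imwrite("pics/crop1.png",a)
b=cv2.resize(S["image"][190:430,150:430],None,fx=2.5,fy=2.5,interpolation=3); cv2.imwrite("pics/crop2.png",b)
E
```

```text
scene ((7.417644500732422, 260.9294128417969), (28.092491149902344, 55.317264556884766), 40.60129165649414) 954.5
scene ((312.7500305175781, 230.25003051757812), (35.35533905029297, 38.890869140625), 45.0) 1192.5
scene ((394.6473083496094, 211.0695343017578), (53.1449089050293, 39.56376266479492), 3.468229293823242) 1967.5
scene ((287.75238037109375, 135.54356384277344), (35.50292205810547, 51.95865249633789), 65.0952377319336) 1553.0
top ((419.219482421875, 347.7176208496094), (48.54836654663086, 52.64982604980469), 32.660911560058594) 2406.0
top ((279.03448486328125, 310.086181640625), (46.98092269897461, 52.73747253417969), 68.19859313964844) 781.0
top ((563.7422485351562, 50.5083122253418), (86.05200958251953, 32.40250015258789), 88.15238952636719) 2600.0
(341.8712121212121, 255.6780303030303) (312.9688715953307, 229.1828793774319) (array([ 0.4719, -0.1057,  0.038 ]), np.float64(0.001060193168309097))
(278.5920177383592, 309.64079822616407) (394.28329297820824, 209.50121065375302) (array([0.3389, 0.0564, 0.0504]), np.float64(0.0003368254626099484))
(419.64301075268816, 347.737634
[... 485 characters left out ...]
.13238522543888492), np.float64(0.12098825896452356), np.float64(0.13183986417985855)]
[[0.369089892924631, 0.14003420846990647], [0.4163220484743507, 0.014836011005050297], [0.3054850747673101, -0.027517672524317957], [0.25869555044087134, 0.0969989913849523]] [np.float64(0.11848603614760161), np.float64(0.13381130432935043), np.float64(0.11865356821032011), np.float64(0.13301751455274066)]
[[1.1105758389126403, -0.6555052472293718], [1.1112840840287053, -0.7400108381947086], [0.8811654073979052, -0.7350655779831808], [0.8803345420952666, -0.6515144974147316]] [np.float64(0.23027587985768078), np.float64(0.08450855883012826), np.float64(0.23017180742408586), np.float64(0.08355521169446363)]
```

View pics/crop1.png

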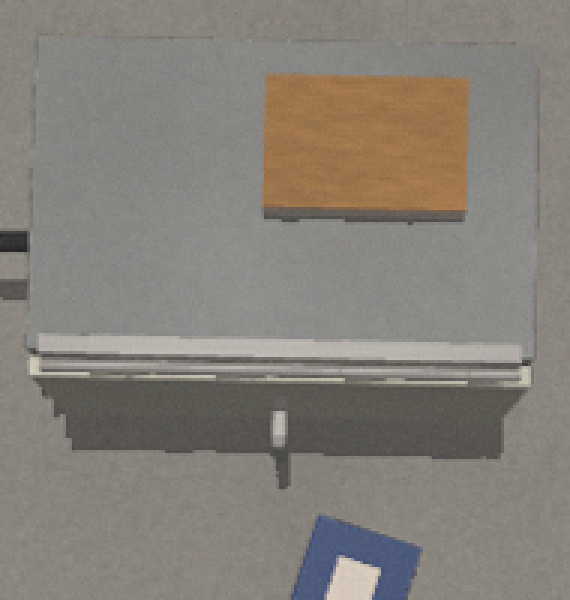

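View pics/crop2.png

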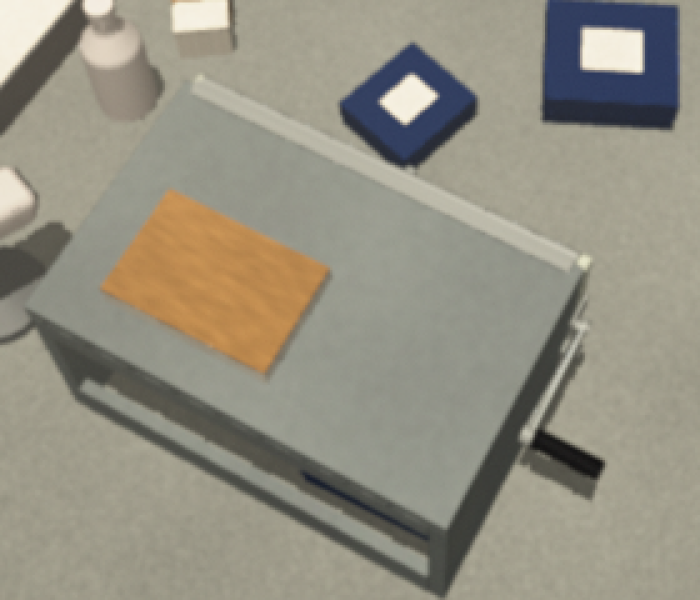

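Run:
```python
from h import *
np.set_printoptions(precision=4,suppress=True)
d=pickle.load(open("c0.pkl","rb")); T,S=d["top"],d["scene"]
P={}
for n,a,b in [("BL",(237.7,72.3),(327.2,400.8)),("BR",(405,75),(162,314.8)),("flapR",(401.7,182.3),(228.8,222)),("flapL",(236,180),(384,294.8)),("pin_out",(211.5,140),(389,374))]:
    print(n,*tri(T,a,S,b))
for c,z,r in((T,.04,(300,230,390,290)),(S,.04,(280,200,345,260))):
    im=c["image"].astype(int); m=((im[:,:,0]-im[:,:,2])>25).astype(np.uint8)
    w=np.zeros_like(m);w[r[1]:r[3],r[0]:r[2]]=1
    k=max(cv2.findContours(m*w,cv2.RETR_EXTERNAL,2)[0],key=cv2.contourArea)
    q=np.array([plane(c,p,z) for p in cv2.boxPoints(cv2.minAreaRect(k))]);print(q[:,:2],q.mean(0))
    for i in range(4):
        e=q[i]-q[i-1];print(np.linalg.norm(e),np.degrees(np.arctan2(e[1],e[0])))
# handle top (z .13), T crop (279,410)
for z in (.12,.13): print(plane(T,(225+279/3,60+412/3),z),plane(T,(225+279/3,60+445/3),z))
```

```text
BL [0.8875 0.1277 0.2117] 1.556746066794743e-05
BR [ 0.8727 -0.2488  0.2044] 0.00998900161363077
flapR [ 0.6263 -0.2351  0.2064] 0.006821353120083855
flapL [0.6406 0.137  0.2036] 0.004119658923643117
pin_out [0.7584 0.2083 0.116 ] 0.0012745056913418264
[[ 0.4398 -0.0457]
 [ 0.5356 -0.0797]
 [ 0.5047 -0.1663]
 [ 0.4092 -0.132 ]] [ 0.4723 -0.1059  0.04  ]
0.091549770898181 70.48090949255683
0.10176322871723088 -19.55703775817495
0.091971693142671 -109.65878170361043
0.10154015077799886 160.20495515564778
[[ 0.5073 -0.1633]
 [ 0.3988 -0.1281]
 [ 0.4437 -0.0447]
 [ 0.5484 -0.0812]] [ 0.4746 -0.1043  0.04  ]
0.09176687555705176 -116.58909746037966
0.11406982144799974 162.02708059712455
0.09472818443061656 61.73387457662444
0.11091883420677655 -19.250181577342342
[ 0.6108 -0.0488  0.12  ] [ 0.5841 -0.0483  0.12  ]
[ 0.6093 -0.0489  0.13  ] [ 0.5828 -0.0484  0.13  ]
```

```bash
cat >> h.py <<'E'
from scipy.spatial.transform import Rotation as Ro
YAW=np.radians(-2.2); UX=np.array([np.cos(YAW),np.sin(YAW),0]); UY=np.array([-np.sin(YAW),np.cos(YAW),0]); UZ=np.array([0,0,1.])
O=np.array([.641,-.050,0])
def W(x,y,z): return O+x*UX+y*UY+z*UZ
def ori(phi,turn=0):  # phi deg: tilt of tool z forward from down
    p=np.radians(phi); a=UX*np.sin(p)-UZ*np.cos(p); R=np.c_[np.cross(UY,a),UY,a]
    return Ro.from_rotvec([0,0,turn],degrees=True)*Ro.from_matrix(R)
def rows(p,r,segs,op,step=.035,trn=6.5,n=None):
    """segs: list of (pos,rot); prints rows"""
    for q,s in segs:
        dr=(r.inv()*s).as_rotvec(degrees=True)
        k=n or int(max(1,np.ceil(np.linalg.norm(q-p)/step),np.ceil(np.linalg.norm(dr)/trn)))
        out=[]
        for i in range(k):
            c=r*Ro.from_rotvec(dr*i/k,degrees=True)
            out.append([op,[round(float(v),2) for v in c.inv().apply((q-p)/k)*100],[round(float(v),1) for v in dr/k]])
        print(k,"rows:",str(out).replace(" ","")); p,r=q,s
def cur(env):
    o=env.get_obs(); return o["tool_pos"],Ro.from_euler("xyz",o["tool_rot"],degrees=True),o
E
python3 - <<'E'
from h import *; from cell import env
p,r,o=cur(env)
R=ori(42);a=R.as_matrix()[:,2];H=W(-.053,0,.08);print(H,a)
rows(p,r,[(np.array([.40,.32,.24]),ori(0)),(np.array([.47,-.03,.2]),ori(25)),(H-.07*a,R)],1,.037)
E
```

```text
[ 0.58803907 -0.04796545  0.08      ] [ 0.6686374  -0.02568646 -0.74314483]
11 rows: [[1,[-2.67,-2.09,-0.16],[-0.0,-0.0,-1.3]],[1,[-2.62,-2.15,-0.16],[-0.0,-0.0,-1.3]],[1,[-2.57,-2.21,-0.16],[-0.0,-0.0,-1.3]],[1,[-2.52,-2.26,-0.16],[-0.0,-0.0,-1.3]],[1,[-2.47,-2.32,-0.16],[-0.0,-0.0,-1.3]],[1,[-2.42,-2.38,-0.17],[-0.0,-0.0,-1.3]],[1,[-2.36,-2.43,-0.17],[-0.0,-0.0,-1.3]],[1,[-2.31,-2.48,-0.17],[-0.0,-0.0,-1.3]],[1,[-2.25,-2.53,-0.17],[-0.0,-0.0,-1.3]],[1,[-2.19,-2.58,-0.17],[-0.0,-0.0,-1.3]],[1,[-2.14,-2.63,-0.17],[-0.0,-0.0,-1.3]]]
10 rows: [[1,[-0.83,-3.47,0.4],[-0.0,-2.5,0.0]],[1,[-0.82,-3.47,0.44],[-0.0,-2.5,0.0]],[1,[-0.8,-3.47,0.47],[-0.0,-2.5,0.0]],[1,[-0.77,-3.47,0.51],[-0.0,-2.5,0.0]],[1,[-0.75,-3.47,0.54],[-0.0,-2.5,0.0]],[1,[-0.73,-3.47,0.57],[-0.0,-2.5,0.0]],[1,[-0.7,-3.47,0.6],[-0.0,-2.5,0.0]],[1,[-0.67,-3.47,0.63],[-0.0,-2.5,0.0]],[1,[-0.65,-3.47,0.66],[-0.0,-2.5,0.0]],[1,[-0.62,-3.47,0.69],[-0.0,-2.5,0.0]]]
3 rows: [[1,[-1.21,-0.45,3.07],[-0.0,-5.7,-0.0]],[1,[-0.9,-0.45,3.17],[-0.0,-5.7,-0.0]],[1,[-0.59,-0.45,3.24],[-0.0,-5.7,-0.0]]]
```

>>> {"name": "servo_tool", "arguments": {"plan": [[1,[-2.7,-2.1,-0.2],[0,0,-1.3]],[1,[-2.6,-2.1,-0.2],[0,0,-1.3]],[1,[-2.6,-2.2,-0.2],[0,0,-1.3]],[1,[-2.5,-2.3,-0.2],[0,0,-1.3]],[1,[-2.5,-2.3,-0.2],[0,0,-1.3]],[1,[-2.4,-2.4,-0.2],[0,0,-1.3]],[1,[-2.4,-2.4,-0.2],[0,0,-1.3]],[1,[-2.3,-2.5,-0.2],[0,0,-1.3]],[1,[-2.2,-2.5,-0.2],[0,0,-1.3]],[1,[-2.2,-2.6,-0.2],[0,0,-1.3]],[1,[-2.1,-2.6,-0.2],[0,0,-1.3]]]}}

```text
time_s: 1.02
tool_pos: [0.4015, 0.3142, 0.2361]
tool_rot: [-179.5, -0.6, 179.7]
force: [0.2, 0.5, 0.0]
grip_width: 0.0873
```

>>> {"name": "servo_tool", "arguments": {"plan": [[1,[-0.8,-3.5,0.3],[0,-2.5,-0.1]],[1,[-0.8,-3.5,0.3],[0,-2.5,0]],[1,[-0.8,-3.5,0.4],[0,-2.5,0]],[1,[-0.8,-3.5,0.4],[0,-2.5,0]],[1,[-0.75,-3.5,0.5],[0,-2.5,0]],[1,[-0.7,-3.5,0.5],[0,-2.5,0]],[1,[-0.7,-3.4,0.6],[0,-2.5,0]],[1,[-0.7,-3.4,0.6],[0,-2.5,0]],[1,[-0.65,-3.4,0.6],[0,-2.5,0]],[1,[-0.6,-3.3,0.7],[0,-2.5,0]],[1,[0,0,0],[0,-3,0]]]}}

```text
time_s: 1.93
tool_pos: [0.4834, 0.0382, 0.2074]
tool_rot: [-179.8, 21.2, 179.5]
force: [0.1, 0.3, -0.0]
grip_width: 0.0868
```

Run:
```python
from h import *; from cell import env
p,r,o=cur(env); print(p,o["tool_rot"],o["qpos"])
R=ori(42);a=R.as_matrix()[:,2];H=W(-.053,0,.08)
rows(p,r,[(H-.06*a,R)],1,.03)
c=env.read_camera("wrist"); cv2.imwrite("pics/w1.png",c["image"])
M=np.linalg.inv(c["T_tool_cam"]); print(c["T_tool_cam"])
for z in(.03,.08,.13):
    q=M@np.r_[r.inv().apply(W(-.059,0,z)-p),1]; print(z,c["fx"]*q[0]/q[2]+c["cx"],c["fy"]*q[1]/q[2]+c["cy"],q[2])
```

```text
[0.48342232 0.0382228  0.20735187] [-179.78322541   21.19185466  179.51536363] [-5.68497119e-02 -1.72695471e+01 -8.99153498e+00  1.23575333e+02
  1.28304793e+00  5.26244133e+01  7.97444170e+01]
5 rows: [[1,[-0.62,-1.67,2.02],[0.1,-4.2,0.3]],[1,[-0.48,-1.67,2.06],[0.1,-4.2,0.3]],[1,[-0.34,-1.66,2.1],[0.1,-4.2,0.3]],[1,[-0.19,-1.65,2.12],[0.1,-4.2,0.3]],[1,[-0.05,-1.65,2.13],[0.1,-4.2,0.3]]]
[[ 1.12599650e-04 -9.61136089e-01 -2.76074999e-01  7.48559660e-02]
 [ 9.99999988e-01  1.37335884e-04 -7.02665094e-05 -2.77886972e-04]
 [ 1.05450682e-04 -2.76074988e-01  9.61136093e-01 -1.62390547e-01]
 [ 0.00000000e+00  0.00000000e+00  0.00000000e+00  1.00000000e+00]]
0.03 230.50374690432758 237.97048788831572 0.37838031513421044
0.08 219.65935858639835 274.1517238763436 0.3385636208071331
0.13 205.92431161027585 319.97735842394854 0.29874692648005585
```

View pics/w1.png

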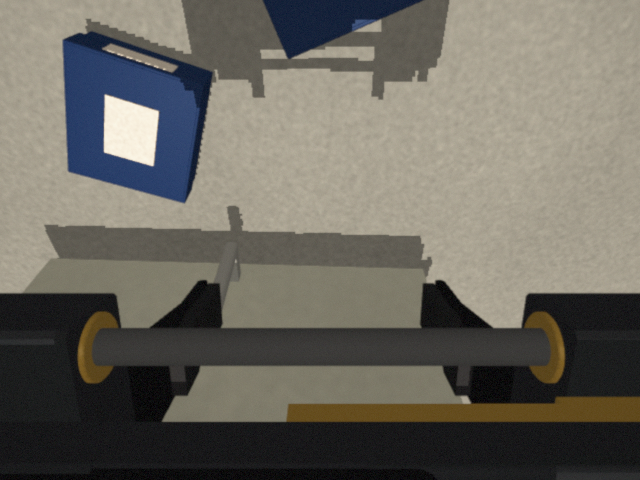

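>>> {"name": "servo_tool", "arguments": {"plan": [[1,[-0.6,-1.7,2.0],[0,-4.5,0.3]],[1,[-0.5,-1.7,2.0],[0,-4.5,0.3]],[1,[-0.3,-1.7,2.1],[0,-4.5,0.3]],[1,[-0.2,-1.7,2.1],[0,-4.5,0.3]],[1,[0,-1.6,2.1],[0,-4.5,0.3]]]}}

```text
time_s: 2.4
tool_pos: [0.5587, -0.0401, 0.1296]
tool_rot: [179.1, 43.9, 178.0]
force: [0.4, 3.4, -0.7]
grip_width: 0.0871
```

Run:
```python
from h import *; from cell import env
p,r,o=cur(env); print(p,o["tool_rot"],o["qpos"])
R=ori(45);a=R.as_matrix()[:,2];H=W(-.053,0,.08)
rows(p,r,[(H-.03*a,R),(H+.014*a,R)],1,.022)
c=env.read_camera("wrist"); cv2.imwrite("pics/w2.png",c["image"])
M=np.linalg.inv(c["T_tool_cam"])
for z in(.03,.08,.13):
    q=M@np.r_[r.inv().apply(W(-.059,0,z)-p),1]; print(z,c["fx"]*q[0]/q[2]+c["cx"],c["fy"]*q[1]/q[2]+c["cy"],q[2])
```

```text
[ 0.5587353  -0.04011593  0.12960379] [179.07097264  43.9168194  177.96391077] [  5.03101709 -12.77888455  -2.82435405 140.022879    -9.9835183
   8.95063423  99.60429344]
2 rows: [[1,[0.68,-0.36,1.31],[0.5,-0.5,0.1]],[1,[0.7,-0.35,1.3],[0.5,-0.5,0.1]]]
3 rows: [[1,[0.0,0.0,1.47],[0.0,0.0,0.0]],[1,[0.0,0.0,1.47],[0.0,0.0,0.0]],[1,[0.0,0.0,1.47],[0.0,0.0,0.0]]]
0.03 307.7393631976782 161.37836112305357 0.2465495089285185
0.08 307.3172623343713 232.03001780585103 0.2215109591478503
0.13 306.78757594786134 320.6894449296659 0.19647240936718208
```

View pics/w2.png

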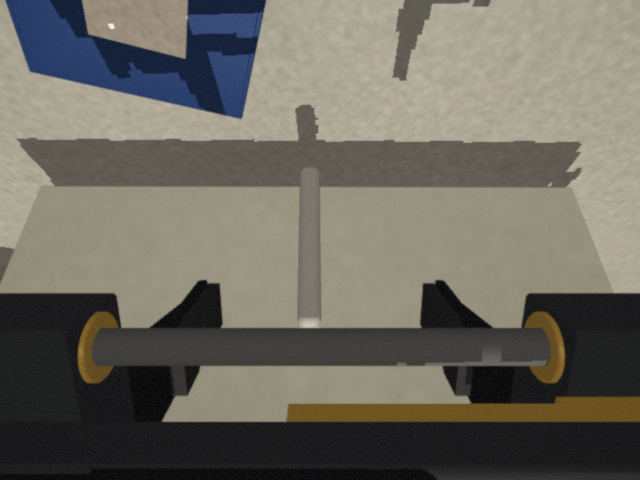

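Run:
```python
from h import *; from cell import env
p,r,o=cur(env); print(p,o["tool_rot"],o["qpos"],o["force"])
R=ori(37);a=R.as_matrix()[:,2];H=W(-.053,-.001,.08)
rows(p,r,[(H-.03*a,R),(H+.012*a,R)],1,.022)
```

```text
[ 0.55759842 -0.042377    0.12577548] [179.12578632  43.7538734  177.90180309] [  5.14224156 -12.45074202  -2.64478449 140.21310578 -10.77433264
   8.61698555 100.59452819] [-3.55467334 -1.59537854 -3.59650868]
2 rows: [[1,[0.3,-0.29,1.22],[0.5,3.4,0.1]],[1,[0.23,-0.28,1.24],[0.5,3.4,0.1]]]
2 rows: [[1,[-0.0,-0.0,2.1],[0.0,0.0,0.0]],[1,[-0.0,-0.0,2.1],[0.0,0.0,0.0]]]
```

>>> {"name": "servo_tool", "arguments": {"plan": [[1,[0.4,-0.3,0.6],[0.4,4,0]],[1,[0.3,-0.3,1.2],[0.4,4,0]],[1,[0,0,1],[0,0,0]],[1,[0,0,2],[0,0,0]],[1,[0,0,1.6],[0,0,0]]]}}

```text
time_s: 2.87
tool_pos: [0.5879, -0.0474, 0.0654]
tool_rot: [179.8, 34.9, 177.9]
force: [-0.1, 0.1, 0.4]
grip_width: 0.087
```

Run:
```python
from h import *; from cell import env
p,r,o=cur(env); print(p,o["tool_rot"],o["qpos"],o["force"])
R=ori(37);a=R.as_matrix()[:,2];H=W(-.053,-.001,.08)
print(r.inv().apply(p-H)*1000)
rows(p,r,[(H+.012*a,R)],1,.022)
```

```text
[ 0.58791073 -0.04744416  0.06541201] [179.78706767  34.87754243 177.85015702] [ 11.04271919   0.63397189  -8.86903458 132.28775528  -0.69361387
  12.20943674  90.7538152 ] [-0.08376747  0.1415268   0.3790206 ]
[ 8.46230283  1.47193328 11.88917136]
1 rows: [[1,[-0.89,-0.15,0.01],[0.2,-2.1,0.0]]]
```

>>> {"name": "servo_tool", "arguments": {"plan": [[1,[-0.9,-0.1,0],[0,-1,0]],[0,[0,0,0],[0,0,0]],[0,[0,0,0],[0,0,0]],[0,[0,0,0],[0,0,0]],[0,[0,0,0],[0,0,0]],[0,[0,0,0],[0,0,0]],[0,[0,0,0],[0,0,0]],[0,[0,0,0],[0,0,0]]], "force": 25}}

```text
time_s: 3.53
tool_pos: [0.5945, -0.0455, 0.0711]
tool_rot: [179.7, 35.7, 178.1]
force: [-0.2, 1.2, 0.6]
grip_width: 0.0483
```

```bash
cat >> h.py <<'E'
def fk(th,d):  # handle point offset for flap angle, tcp offset d along tool z handled by caller
    return W(-.010-.125*np.sin(th)-.043*np.cos(th),-.001,.205-.125*np.cos(th)+.043*np.sin(th))
E
python3 - <<'E'
from h import *; from cell import env
p,r,o=cur(env); print(p,o["tool_rot"],o["force"],o["grip_width"])
print(r.inv().apply(p-fk(0,0))*1000)
D=r.inv().apply(p-fk(0,0)); D[1]=0
segs=[]
ph0=36
for t in np.radians(np.arange(8,147,8)):
    ph=np.interp(np.degrees(t),[0,40,100,145],[36,8,0,-4]); R=ori(ph); segs.append((fk(t,0)+R.apply(D),R))
rows(p,r,segs,0,.05,7,n=1)
E
```

```text
[ 0.59449806 -0.04551446  0.07114217] [179.74641471  35.66528916 178.06942623] [-0.16152898  1.16452364  0.57885126] 0.04833494704296761
[-0.01673177  3.61883243 10.93092857]
1 rows: [[0,[1.06,-0.35,-1.58],[0.4,5.3,0.2]]]
1 rows: [[0,[0.99,-0.0,-1.62],[0.0,5.6,-0.0]]]
1 rows: [[0,[0.92,0.0,-1.66],[0.0,5.6,0.0]]]
1 rows: [[0,[0.85,0.0,-1.69],[-0.0,5.6,-0.0]]]
1 rows: [[0,[0.78,-0.0,-1.72],[-0.0,5.6,0.0]]]
1 rows: [[0,[0.62,-0.0,-1.74],[0.0,1.1,-0.0]]]
1 rows: [[0,[0.41,0.0,-1.8],[0.0,1.1,-0.0]]]
1 rows: [[0,[0.19,-0.0,-1.84],[-0.0,1.1,-0.0]]]
1 rows: [[0,[-0.04,0.0,-1.84],[0.0,1.1,0.0]]]
1 rows: [[0,[-0.26,-0.0,-1.82],[-0.0,1.1,-0.0]]]
1 rows: [[0,[-0.48,0.0,-1.78],[0.0,1.1,0.0]]]
1 rows: [[0,[-0.69,-0.0,-1.7],[-0.0,1.1,-0.0]]]
1 rows: [[0,[-0.89,0.0,-1.6],[0.0,0.9,0.0]]]
1 rows: [[0,[-1.09,-0.0,-1.48],[0.0,0.7,-0.0]]]
1 rows: [[0,[-1.27,0.0,-1.33],[-0.0,0.7,0.0]]]
1 rows: [[0,[-1.42,-0.0,-1.16],[-0.0,0.7,0.0]]]
1 rows: [[0,[-1.56,0.0,-0.96],[0.0,0.7,0.0]]]
1 rows: [[0,[-1.67,-0.0,-0.76],[-0.0,0.7,0.0]]]
```

>>> {"name": "servo_tool", "arguments": {"plan": [[0,[0,-0.2,0],[0,0,0]],[0,[0,0,0],[0,0,0]],[0,[0,0,0],[0,0,0]],[0,[0,0,0],[0,0,0]],[0,[0,0,0],[0,0,0]],[0,[0,0,0],[0,0,0]],[0,[0,0,0],[0,0,0]],[0,[0,0,0],[0,0,0]],[0,[0,0,0],[0,0,0]]]}}

```text
time_s: 4.28
tool_pos: [0.5944, -0.047, 0.0719]
tool_rot: [179.7, 35.7, 178.1]
force: [-0.9, 1.4, 0.7]
grip_width: 0.0118
```

Gripped (11.8 mm). Start lifting, first part.

>>> {"name": "servo_tool", "arguments": {"plan": [[0,[1.0,0,-1.6],[0,5.5,0]],[0,[1.0,0,-1.6],[0,5.6,0]],[0,[0.9,0,-1.65],[0,5.6,0]],[0,[0.85,0,-1.7],[0,5.6,0]],[0,[0.8,0,-1.7],[0,5.6,0]],[0,[0.6,0,-1.75],[0,1.1,0]]]}}

```text
time_s: 4.78
tool_pos: [0.5103, -0.0433, 0.1444]
tool_rot: [179.6, 5.8, 178.2]
force: [5.4, 0.1, -7.8]
grip_width: 0.012
```

```bash
cat > st.py <<'E'
from h import *; from cell import env
np.set_printoptions(precision=4,suppress=True)
p,r,o=cur(env); a=r.as_matrix()[:,2]
print("t",o["time_s"],"p",p,o["tool_rot"],"q",o["qpos"],"F",o["force"],"w",o["grip_width"])
h=p-.011*a-W(-.01,-.001,.205); x,z=h@UX,h[2]; print("r",np.hypot(x,z)) # r should be .132
th=np.arctan2(-x,-z)-np.arctan2(.043,.125); print("theta",th,np.degrees(th), "y",h@UY)
E
python3 st.py
```

```text
t 4.7833 p [ 0.5103 -0.0433  0.1444] [179.6185   5.8076 178.1644] q [ 10.8342   0.8367  -8.7049 112.8461  -0.3277  60.5217  90.4672] F [ 5.3851  0.0927 -7.7679] w 0.011951138035364132
r 0.13164763829697404
theta 0.8528479681550952 48.86458914159459 y 0.002596438012820965
```

Run:
```python
from h import *; from cell import env
p,r,o=cur(env)
D=np.array([0,0.002,.011]);segs=[]
for t in np.radians(np.arange(56.5,130,8)):
    R=ori(np.interp(np.degrees(t),[49,145],[6,-5])); segs.append((fk(t,0)+R.apply(D),R))
rows(p,r,segs,0,.05,7,n=1)
```

```text
1 rows: [[0,[0.45,-0.05,-1.7],[0.4,0.7,0.4]]]
1 rows: [[0,[0.19,0.0,-1.84],[0.0,0.9,0.0]]]
1 rows: [[0,[-0.04,0.0,-1.84],[-0.0,0.9,-0.0]]]
1 rows: [[0,[-0.26,-0.0,-1.82],[0.0,0.9,0.0]]]
1 rows: [[0,[-0.49,0.0,-1.77],[0.0,0.9,-0.0]]]
1 rows: [[0,[-0.7,-0.0,-1.7],[0.0,0.9,0.0]]]
1 rows: [[0,[-0.91,-0.0,-1.6],[0.0,0.9,-0.0]]]
1 rows: [[0,[-1.1,-0.0,-1.47],[-0.0,0.9,0.0]]]
1 rows: [[0,[-1.27,0.0,-1.32],[0.0,0.9,0.0]]]
1 rows: [[0,[-1.42,0.0,-1.15],[0.0,0.9,0.0]]]
```

>>> {"name": "servo_tool", "arguments": {"plan": [[0,[0.45,0,-1.7],[0,0.7,0]],[0,[0.2,0,-1.85],[0,0.9,0]],[0,[0,0,-1.85],[0,0.9,0]],[0,[-0.25,0,-1.8],[0,0.9,0]],[0,[-0.5,0,-1.8],[0,0.9,0]],[0,[-0.7,0,-1.7],[0,0.9,0]],[0,[-0.9,0,-1.6],[0,0.9,0]],[0,[-1.1,0,-1.5],[0,0.9,0]],[0,[-1.3,0,-1.3],[0,0.9,0]]]}}

```text
time_s: 5.53
tool_pos: [0.5287, -0.0441, 0.2812]
tool_rot: [179.2, -5.4, 178.0]
force: [-14.5, 1.5, 2.0]
grip_width: 0.0116
```

```bash
python3 st.py
python3 - <<'E'
from h import *; from cell import env
p,r,o=cur(env)
D=np.array([0,0.002,.011]);segs=[]
for t in (126,132,138,142,144):
    t=np.radians(t);R=ori(np.interp(np.degrees(t),[49,145],[6,-5])); segs.append((fk(t,0)+R.apply(D),R))
rows(p,r,segs,0,.05,7,n=1)
E
```

```text
t 5.5333 p [ 0.5287 -0.0441  0.2812] [179.2212  -5.4189 177.9607] q [10.0271  7.1894 -8.3975 90.1936  0.2314 88.1069 89.5504] F [-14.4878   1.5047   1.992 ] w 0.011638355347699475
r 0.13365925896857841
theta 1.9494379487736833 111.69456688737243 y 0.0024294786791070047
1 rows: [[0,[-2.39,-0.03,-2.35],[0.8,-2.6,0.1]]]
1 rows: [[0,[-1.12,-0.0,-0.79],[-0.0,0.7,0.0]]]
1 rows: [[0,[-1.19,-0.0,-0.68],[0.0,0.7,0.0]]]
1 rows: [[0,[-0.83,0.0,-0.39],[0.0,0.5,-0.0]]]
1 rows: [[0,[-0.42,-0.0,-0.18],[-0.0,0.2,0.0]]]
```

>>> {"name": "servo_tool", "arguments": {"plan": [[0,[-1.2,0,-1.2],[0,0,0]],[0,[-1.2,0,-1.2],[0,0,0]],[0,[-1.2,0,-0.9],[0,0,0]],[0,[-1.1,0,-0.7],[0,0,0]]]}}

```text
time_s: 5.87
tool_pos: [0.5651, -0.0457, 0.3106]
tool_rot: [179.1, -8.3, 177.9]
force: [-9.5, 2.0, 2.7]
grip_width: 0.0119
```

```bash
python3 st.py
```

```text
t 5.8667 p [ 0.5651 -0.0457  0.3106] [179.1076  -8.2594 177.8799] q [ 9.1835 13.57   -8.2342 79.7464  0.8814 95.0611 88.8673] F [-9.4657  2.032   2.705 ] w 0.011930802467988832
r 0.133088615318138
theta 2.3053329618916703 132.08584908878615 y 0.0021959021173895317
```

>>> {"name": "servo_tool", "arguments": {"plan": [[0,[-0.9,0,-0.6],[0,0,0]],[0,[-0.9,0,-0.5],[0,0,0]],[0,[-0.6,0,-0.3],[0,0,0]],[0,[-0.4,0,-0.2],[0,0,0]]]}}

```text
time_s: 6.2
tool_pos: [0.5863, -0.0466, 0.3202]
tool_rot: [179.0, -10.1, 177.8]
force: [-6.0, 1.1, 0.6]
grip_width: 0.0117
```

```bash
python3 st.py
```

```text
t 6.2 p [ 0.5863 -0.0466  0.3202] [179.0401 -10.0955 177.8112] q [ 8.6081 17.6453 -8.0747 73.8291  1.233  98.7599 88.5005] F [-6.0197  1.1151  0.6238] w 0.011687129740948494
r 0.13311254782121257
theta 2.482116711346634 142.21481181905375 y 0.002130713377813425
```

>>> {"name": "servo_tool", "arguments": {"plan": [[0,[-0.5,0,-0.2],[0,0,0]],[0,[-0.5,0,-0.2],[0,0,0]],[0,[0,0,0],[0,0,0]],[0,[0,0,0],[0,0,0]]]}}

```text
time_s: 6.53
tool_pos: [0.5903, -0.0468, 0.3215]
tool_rot: [179.0, -11.3, 177.7]
force: [-2.9, 1.1, 1.7]
grip_width: 0.0117
```

```bash
python3 st.py; python3 -c "
from cell import env;import cv2,pickle
c=env.read_camera('scene');cv2.imwrite('pics/s1.png',cv2.resize(c['image'][150:430,150:450],None,fx=2.1,fy=2.1));pickle.dump(c,open('s1.pkl','wb'))"
```

```text
t 6.5333 p [ 0.5903 -0.0468  0.3215] [178.9976 -11.3317 177.7432] q [  8.4096  19.1606  -7.9947  71.8988   1.3092 100.4152  88.3467] F [-2.9214  1.0844  1.6991] w 0.01165181879636623
r 0.1330306333259075
theta 2.5156973757523087 144.13884216274408 y 0.0020588348535668585
```

View pics/s1.png

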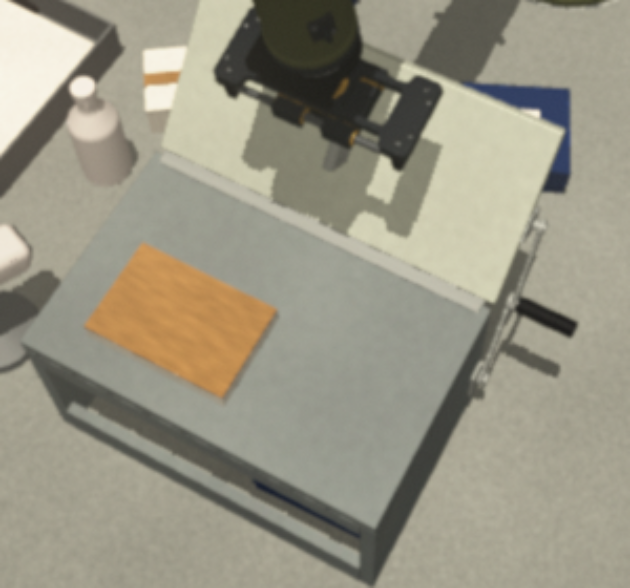

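```bash
python3 - <<'E'
from h import *
c=pickle.load(open("s1.pkl","rb"));R,t=cam(c)
K=np.array([[c["fx"],0,c["cx"]],[0,c["fy"],c["cy"]],[0,0,1]])
for x in(-.06,-.045,-.03,-.015):
    for y in (.205,.267): print(x,y,cv2.projectPoints(W(x,y,.16)[None],np.array(c["rvec"]),np.array(c["tvec"]),K,None)[0].ravel())
E
python3 st.py|tail -1
```

```text
-0.06 0.205 [399.28426842 287.3336805 ]
-0.06 0.267 [426.23349766 299.69753208]
-0.045 0.205 [396.39548291 292.99625144]
-0.045 0.267 [423.45433231 305.48773696]
-0.03 0.205 [393.47651707 298.71798157]
-0.03 0.267 [420.64580883 311.33910754]
-0.015 0.205 [390.52689548 304.49980284]
-0.015 0.267 [417.80745955 317.25261817]
theta 2.5157301496040856 144.1407199661293 y 0.00211782311411507
```

>>> {"name": "servo_tool", "arguments": {"plan": [[0.6,[0,0,0],[0,0,0]],[0.6,[0,0,0],[0,0,0]],[0.6,[0,0,0],[0,0,0]],[0.6,[0,0,0],[0,0,0]],[0.6,[0,0,0],[0,0,0]],[0.6,[0,0,-1],[0,0,0]],[0.6,[0,0,-2],[0,0,0]],[0.6,[0,0,-3],[0,0,0]],[0.6,[0,0,-3],[0,0,0]]]}}

```text
time_s: 7.33
tool_pos: [0.6079, -0.0505, 0.4072]
tool_rot: [179.1, -11.6, 177.7]
force: [0.8, -0.1, 0.4]
grip_width: 0.0511
```

```bash
python3 st.py
python3 - <<'E'
from h import *; from cell import env
from scipy.optimize import least_squares
o=env.get_obs()
D=[([18.438,83.174,78.539],.6495,.2215),([-17.27,123.575,52.62],.4849,.2074),([-12.78,140.02,8.95],.5602,.1296),([-12.45,140.21,8.617],.5592,.1258),([.634,132.288,12.209],.5898,.0654),([.8367,112.846,60.52],.5121,.1444),([7.19,90.19,88.1],.5305,.2812),([13.57,79.75,95.06],.567,.3106),([19.16,71.9,100.4],.5922,.3215)]
q=o["qpos"];D.append(([q[1],q[3],q[5]],np.hypot(*o["tool_pos"][:2]),o["tool_pos"][2]))
Q=np.radians([d[0] for d in D]);r=np.array([d[1] for d in D]);z=np.array([d[2] for d in D])
def f(v,Q):
    h,l1,l2,l3,e1,e2,e3=v;A=Q[:,0];B=A+Q[:,1];C=B+Q[:,2];s,c=np.sin,np.cos
    return np.r_[l1*s(A)+e1*c(A)+l2*s(B)+e2*c(B)+l3*s(C)+e3*c(C)],np.r_[h+l1*c(A)-e1*s(A)+l2*c(B)-e2*s(B)+l3*c(C)-e3*s(C)]
F=lambda v:np.r_[np.concatenate(f(v,Q))-np.r_[r,z],v[4:]*.01]
s=least_squares(F,[.3,.35,.35,.25,0,0,0]);print(s.x,np.abs(s.fun).max())
lo=np.radians([-17.29,3.27,5.43]);hi=np.radians([119.8,140.29,117.66])
for x in(.38,.40,.42,.45,.5,.55,.6,.64,.66):
    b=[]
    for ph in range(-40,56,5):
        g=least_squares(lambda u:np.r_[np.concatenate(f(s.x,u[None]))-[np.hypot(x,.1),.025],(u.sum()-np.pi+np.radians(ph))*.3],np.clip(np.radians([0,120,40]),lo,hi),bounds=(lo,hi))
        if np.abs(g.fun).max()<.002:b.append((ph,np.degrees(g.x).round().tolist()))
    print(x,b[:1],b[-1:])
E
```

```text
t 7.3333 p [ 0.6079 -0.0505  0.4072] [179.0556 -11.5789 177.6605] q [  7.583   22.607   -7.5973  57.7411   1.6686 111.3684  88.2847] F [ 0.7786 -0.0547  0.3758] w 0.05109444621114702
r 0.21395769367122236
theta 2.7126246732057235 155.42194517774212 y -0.0009165354277599328
[ 0.25552805  0.47027455  0.5143623   0.37330272 -0.00076825  0.00357897
  0.00150724] 0.0010374532798208547
0.38 [(-40, [32.0, 99.0, 89.0])] [(10, [-8.0, 137.0, 41.0])]
0.4 [(-40, [34.0, 96.0, 90.0])] [(15, [-9.0, 139.0, 35.0])]
0.42 [(-40, [36.0, 93.0, 91.0])] [(15, [-6.0, 137.0, 34.0])]
0.45 [(-40, [39.0, 88.0, 93.0])] [(20, [-5.0, 137.0, 28.0])]
0.5 [(-40, [44.0, 80.0, 97.0])] [(30, [-3.0, 140.0, 13.0])]
0.55 [(-40, [49.0, 71.0, 101.0])] [(35, [2.0, 138.0, 5.0])]
0.6 [(-40, [55.0, 60.0, 105.0])] [(35, [7.0, 131.0, 6.0])]
0.64 [(-40, [60.0, 50.0, 110.0])] [(35, [12.0, 126.0, 7.0])]
0.66 [(-40, [63.0, 44.0, 112.0])] [(35, [14.0, 124.0, 8.0])]
```

```bash
cat >> h.py <<'E'
from scipy.optimize import least_squares
V=[0.25552805,0.47027455,0.5143623,0.37330272,-0.00076825,0.00357897,0.00150724]
def ik(pos,ph):
    h,l1,l2,l3,e1,e2,e3=V;s,c=np.sin,np.cos
    lo=np.radians([-17.29,3.27,5.43]);hi=np.radians([119.8,140.29,117.66])
    def f(u):
        A=u[0];B=A+u[1];C=B+u[2]
        return np.r_[l1*s(A)+e1*c(A)+l2*s(B)+e2*c(B)+l3*s(C)+e3*c(C)-np.hypot(*pos[:2]),h+l1*c(A)-e1*s(A)+l2*c(B)-e2*s(B)+l3*c(C)-e3*s(C)-pos[2],(C-np.pi+np.radians(ph))*.3]
    g=least_squares(f,np.radians([0,100,60]),bounds=(lo,hi));return np.degrees(g.x).round(1),np.abs(g.fun).max().round(4)
E
python3 - <<'E'
from h import *; from cell import env
p,r,o=cur(env)
c=env.read_camera("scene");pickle.dump(c,open("s2.pkl","wb"))
L=[(W(-.20,-.05,.41),-12),(W(-.262,-.062,.30),-12),(W(-.262,-.062,.022),0)]
for a,b in L: print(a,b,ik(a,b))
rows(p,r,[(a,ori(b)) for a,b in L],.6,.038)
E
```

```text
[ 0.43922803 -0.09228558  0.41      ] -12 (array([  2. ,  82.1, 107.9]), np.float64(0.0))
[ 0.37681307 -0.10189669  0.3       ] -12 (array([ -5. , 101.2,  95.8]), np.float64(0.0))
[ 0.37681307 -0.10189669  0.022     ] 0 (array([ -0.2, 129.8,  50.4]), np.float64(0.0))
5 rows: [[0.6,[3.28,-0.98,0.6],[0.2,0.1,-0.0]],[0.6,[3.28,-0.98,0.61],[0.2,0.1,-0.0]],[0.6,[3.28,-0.98,0.61],[0.2,0.1,-0.0]],[0.6,[3.28,-0.97,0.62],[0.2,0.1,-0.0]],[0.6,[3.28,-0.97,0.63],[0.2,0.1,-0.0]]]
4 rows: [[0.6,[0.94,-0.3,3.01],[0.0,0.0,0.0]],[0.6,[0.94,-0.3,3.01],[0.0,0.0,0.0]],[0.6,[0.94,-0.3,3.01],[0.0,0.0,0.0]],[0.6,[0.94,-0.3,3.01],[0.0,0.0,0.0]]]
8 rows: [[0.6,[-0.72,0.0,3.4],[0.0,-1.5,0.0]],[0.6,[-0.63,-0.0,3.42],[0.0,-1.5,0.0]],[0.6,[-0.54,-0.0,3.43],[0.0,-1.5,0.0]],[0.6,[-0.45,0.0,3.45],[0.0,-1.5,0.0]],[0.6,[-0.36,0.0,3.46],[0.0,-1.5,0.0]],[0.6,[-0.27,0.0,3.46],[0.0,-1.5,0.0]],[0.6,[-0.18,0.0,3.47],[0.0,-1.5,0.0]],[0.6,[-0.09,0.0,3.47],[0.0,-1.5,0.0]]]
```

>>> {"name": "servo_tool", "arguments": {"plan": [[0.6,[3.3,-1,0.6],[0.2,0,0]],[0.6,[3.3,-1,0.6],[0.2,0,0]],[0.6,[3.3,-1,0.6],[0.2,0,0]],[0.6,[3.3,-1,0.6],[0.2,0,0]],[0.6,[3.3,-1,0.6],[0.2,0,0]],[0.6,[1,-0.3,3],[0,0,0]],[0.6,[1,-0.3,3],[0,0,0]],[0.6,[0.9,-0.3,3],[0,0,0]],[0.6,[0.9,-0.3,3],[0,0,0]]]}}

```text
time_s: 8.13
tool_pos: [0.3822, -0.1058, 0.3103]
tool_rot: [-179.8, -9.5, 177.7]
force: [-0.3, 0.0, 0.2]
grip_width: 0.0523
```

Run:
```python
from h import *; from cell import env
p,r,o=cur(env); print(p,o["tool_rot"],o["force"])
rows(p,r,[(W(-.262,-.062,.07),ori(0)),(W(-.262,-.062,.022),ori(0))],.6,.035)
c=env.read_camera("top");cv2.imwrite("pics/t2.png",c["image"][60:360,150:500]);cv2.imwrite("pics/t2.png",cv2.resize(c["image"][60:360,150:500],None,fx=2,fy=2))
c=env.read_camera("scene");pickle.dump(c,open("s2.pkl","wb"))
```

```text
[ 0.38220828 -0.10577908  0.31028286] [-179.80367142   -9.45295748  177.74345834] [-0.25153945  0.04205109  0.2279684 ]
7 rows: [[0.6,[-0.49,0.06,3.4],[-0.0,-1.4,-0.0]],[0.6,[-0.41,0.06,3.41],[-0.0,-1.4,-0.0]],[0.6,[-0.32,0.06,3.42],[-0.0,-1.4,-0.0]],[0.6,[-0.24,0.06,3.42],[-0.0,-1.4,-0.0]],[0.6,[-0.16,0.06,3.43],[-0.0,-1.4,-0.0]],[0.6,[-0.08,0.06,3.43],[-0.0,-1.4,-0.0]],[0.6,[-0.0,0.05,3.43],[-0.0,-1.4,-0.0]]]
2 rows: [[0.6,[0.0,0.0,2.4],[0.0,0.0,0.0]],[0.6,[0.0,0.0,2.4],[0.0,0.0,0.0]]]
```

View pics/t2.png

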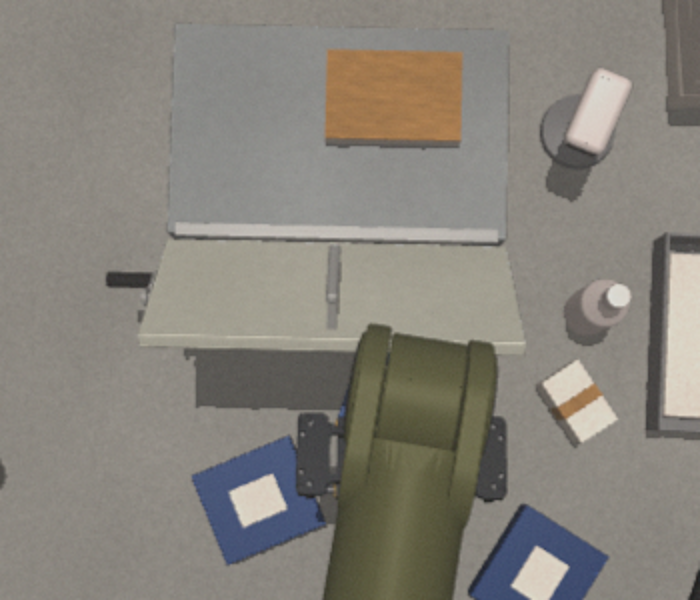

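>>> {"name": "servo_tool", "arguments": {"plan": [[0.6,[-0.5,0,3.4],[0,-1.4,0]],[0.6,[-0.4,0,3.4],[0,-1.4,0]],[0.6,[-0.3,0.1,3.4],[0,-1.4,0]],[0.6,[-0.2,0.1,3.4],[0,-1.4,0]],[0.6,[-0.2,0.1,3.4],[0,-1.4,0]],[0.6,[-0.1,0.1,3.4],[0,-1.4,0]],[0.6,[0,0.1,3.4],[0,-1.4,0]],[0.6,[0,0,2.4],[0,0,0]]]}}

```text
time_s: 8.9
tool_pos: [0.4033, -0.1033, 0.0601]
tool_rot: [-179.5, 2.8, 177.9]
force: [0.1, 0.2, -0.6]
grip_width: 0.0522
```

Run:
```python
from h import *; from cell import env
p,r,o=cur(env); print(p,o["tool_rot"],o["force"],o["qpos"])
L=[(W(-.262,-.062,.02),0)]+[(W(x,-.062,.02),ph) for x,ph in((-.20,10),(-.15,18),(-.10,26),(-.05,33),(0,36))]
for a,b in L: print(ik(a,b))
rows(p,r,[(a,ori(b)) for a,b in L],.6,.014)
```

```text
[ 0.40329464 -0.10330114  0.06010848] [-179.51091652    2.78193118  177.8967244 ] [ 0.07750744  0.18125212 -0.61513151] [ 15.75559001  -3.16880718  -4.98288242 127.34134604  -0.26397504
  52.99194532  98.81205497]
(array([  0. , 129.9,  50.1]), np.float64(0.0))
(array([1.000e-01, 1.306e+02, 3.930e+01]), np.float64(0.0))
(array([  1.2, 131.3,  29.5]), np.float64(0.0))
(array([  3.6, 131.8,  18.6]), np.float64(0.0))
(array([  7.3, 131.3,   8.4]), np.float64(0.0))
(array([ 12.1, 126.9,   5.4]), np.float64(0.0021))
4 rows: [[0.6,[0.71,0.02,0.97],[-0.1,0.7,0.0]],[0.6,[0.7,0.02,0.98],[-0.1,0.7,0.0]],[0.6,[0.69,0.01,0.99],[-0.1,0.7,0.0]],[0.6,[0.68,0.01,0.99],[-0.1,0.7,0.0]]]
5 rows: [[0.6,[-1.24,0.0,0.0],[0.0,-2.0,0.0]],[0.6,[-1.24,0.0,0.04],[0.0,-2.0,0.0]],[0.6,[-1.24,0.0,0.09],[0.0,-2.0,0.0]],[0.6,[-1.23,0.0,0.13],[0.0,-2.0,0.0]],[0.6,[-1.23,0.0,0.17],[0.0,-2.0,0.0]]]
4 rows: [[0.6,[-1.23,-0.0,0.22],[0.0,-2.0,-0.0]],[0.6,[-1.22,-0.0,0.26],[0.0,-2.0,-0.0]],[0.6,[-1.21,-0.0,0.3],[0.0,-2.0,-0.0]],[0.6,[-1.2,-0.0,0.34],[0.0,-2.0,-0.0]]]
4 rows: [[0.6,[-1.19,-0.0,0.39],[-0.0,-2.0,0.0]],[0.6,[-1.17,-0.0,0.43],[-0.0,-2.0,0.0]],[0.6,[-1.16,-0.0,0.47],[-0.0,-2.0,0.0]],[0.6,[-1.14,-0.0,0.51],[-0.0,-2.0,0.0]]]
4 rows: [[0.6,[-1.12,-0.0,0.55],[0.0,-1.8,0.0]],[0.6,[-1.11,-0.0,0.58],[0.0,-1.8,0.0]],[0.6,[-1.09,-0.0,0.62],[0.0,-1.8,0.0]],[0.6,[-1.07,-0.0,0.65],[0.0,-1.8,0.0]]]
4 rows: [[0.6,[-1.05,0.0,0.68],[0.0,-0.7,0.0]],[0.6,[-1.04,0.0,0.69],[0.0,-0.7,0.0]],[0.6,[-1.03,0.0,0.71],[0.0,-0.7,0.0]],[0.6,[-1.02,0.0,0.72],[0.0,-0.7,0.0]]]
```

>>> {"name": "servo_tool", "arguments": {"plan": [[0.6,[1.3,0,0],[0,1,0]],[0.6,[1.3,0,0],[0,1,0]],[0.6,[0,0,1.3],[0,0.5,0]],[0.6,[0,0,1.3],[0,0.5,0]],[0.6,[0,0,1.0],[0,0,0]]]}}

```text
time_s: 9.32
tool_pos: [0.3855, -0.1032, 0.0301]
tool_rot: [-179.4, 0.1, 178.0]
force: [0.0, -0.2, -0.1]
grip_width: 0.0521
```

```bash
python3 st.py
```

```text
t 9.3167 p [ 0.3855 -0.1032  0.0301] [-179.4409    0.0644  177.9983] q [ 15.7402  -0.4732  -5.0424 128.8453   0.6408  51.4797  98.2975] F [ 0.0164 -0.1885 -0.079 ] w 0.05212885764912683
r 0.2933188973342797
theta 0.6465492315080673 37.04454221283904 y -0.061896009265290305
```

>>> {"name": "servo_tool", "arguments": {"plan": [[0.6,[0,0,0.8],[0,0,0]],[0.6,[-1.2,0,0.3],[0,-2,0]],[0.6,[-1.2,0,0],[0,-2,0]],[0.6,[-1.2,0,0.1],[0,-2,0]],[0.6,[-1.2,0,0.1],[0,-2,0]],[0.6,[-1.2,0,0.2],[0,-2,0]],[0.6,[-1.2,0,0.2],[0,-2,0]],[0.6,[-1.2,0,0.3],[0,-2,0]]]}}

```text
time_s: 9.98
tool_pos: [0.4717, -0.1077, 0.0182]
tool_rot: [-179.4, 14.1, 178.1]
force: [-2.4, 0.1, 1.8]
grip_width: 0.0522
```

```bash
python3 st.py
```

```text
t 9.9833 p [ 0.4717 -0.1077  0.0182] [-179.4092   14.1001  178.0905] q [ 15.8993   1.5441  -4.9981 130.1682  -2.6057  34.2989 100.9095] F [-2.4156  0.0829  1.8377] w 0.05216604705255723
r 0.2377496353656086
theta 0.4049154426217103 23.19994592189565 y -0.06302242953138373
```

>>> {"name": "servo_tool", "arguments": {"plan": [[0.6,[-1.2,0,0.3],[0,-2,0]],[0.6,[-1.2,0,0.3],[0,-2,0]],[0.6,[-1.2,0,0.35],[0,-2,0]],[0.6,[-1.2,0,0.4],[0,-2,0]],[0.6,[-1.2,0,0.4],[0,-2,0]],[0.6,[-1.2,0,0.45],[0,-2,0]],[0.6,[-1.15,0,0.5],[0,-2,0]],[0.6,[-1.1,0,0.5],[0,-2,0]]]}}

```text
time_s: 10.65
tool_pos: [0.5703, -0.1108, 0.0192]
tool_rot: [-179.4, 29.9, 178.3]
force: [-1.9, -0.4, -1.8]
grip_width: 0.0522
```

```bash
python3 st.py
```

```text
t 10.65 p [ 0.5703 -0.1108  0.0192] [-179.4354   29.9286  178.3191] q [ 17.9448   6.3361  -7.2005 130.7609 -14.0099  13.6764 111.9241] F [-1.8657 -0.3817 -1.7614] w 0.052181850482424776
r 0.18743392663208294
theta 0.015763926486091373 0.9032064562075299 y -0.06244953645010891
```

>>> {"name": "servo_tool", "arguments": {"plan": [[0.6,[-1.1,0,0.6],[0,-1,0]],[0.6,[-1.1,0,0.65],[0,-1,0]],[0.6,[-1.1,0,0.65],[0,-1,0]],[0.6,[-1.0,0,0.65],[0,-1,0]],[0.6,[-1.0,0,0.65],[0,0,0]],[0.6,[-1.0,0,0.65],[0,0,0]]]}}

```text
time_s: 11.15
tool_pos: [0.6476, -0.1134, 0.0182]
tool_rot: [-179.6, 34.0, 178.3]
force: [-3.4, -0.2, 2.0]
grip_width: 0.0524
```

```bash
python3 st.py
python3 - <<'E'
from h import *; from cell import env
p,r,o=cur(env);print((p-O)@UX)
c=env.read_camera("wrist");cv2.imwrite("pics/w3.png",c["image"]);c=env.read_camera("scene");pickle.dump(c,open("s3.pkl","wb"))
E
```

```text
t 11.15 p [ 0.6476 -0.1134  0.0182] [-179.569    33.9622  178.2588] q [ 17.1626  13.7364  -7.721  124.1182 -16.1248   8.9099 113.5341] F [-3.351  -0.226   2.0237] w 0.05235026498350928
r 0.17814749627546425
theta -0.4037656998667617 -23.13407051451135 y -0.06210234775816059
0.009040188196241755
```

View pics/w3.png

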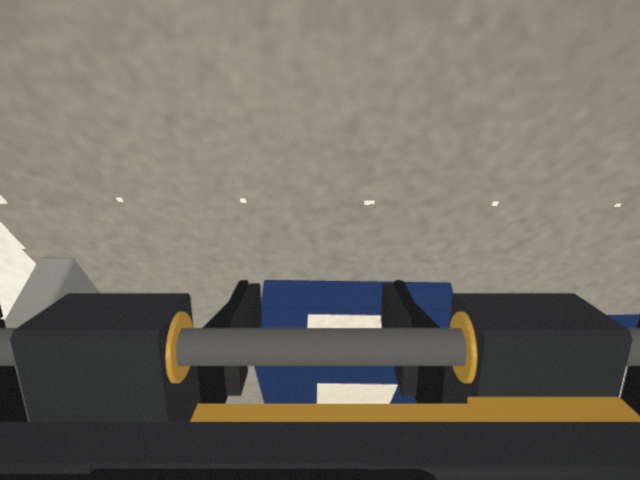

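Run:
```python
from h import *; from cell import env
p,r,o=cur(env);c=env.read_camera("wrist");T=c["T_tool_cam"]
im=c["image"].astype(int); print([(u,[v for v in range(250,340) if im[v,u,0]-im[v,u,2]>25][:1]) for u in (270,300,350,440,450)])
def cast(u,v,z):
    d=T[:3,:3]@[(u-c["cx"])/c["fx"],(v-c["cy"])/c["fy"],1]; o_=p+r.apply(T[:3,3]); d=r.apply(d); q=o_+d*(z-o_[2])/d[2]; return ((q-O)@UX).round(4),((q-O)@UY).round(4)
for uv in((263,282),(452,284)): print(cast(*uv,0))
for uv in((265,307),(452,309)): print(cast(*uv,.04))
```

```text
[(270, [280]), (300, [280]), (350, [281]), (440, [282]), (450, [288])]
(np.float64(0.0251), np.float64(-0.0917))
(np.float64(0.0254), np.float64(0.0012))
(np.float64(-0.0194), np.float64(-0.0824))
(np.float64(-0.0191), np.float64(-0.018))
```

Run:
```python
from h import *; from cell import env
p,r,o=cur(env)
L=[(W(-.08,-.062,.025),30),(W(-.20,-.062,.06),10),(W(-.21,-.03,.17),2),(W(-.21,.308,.19),0),(W(-.10,.308,.15),0)]
for a,b in L: print(a,ik(a,b))
rows(p,r,[(a,ori(b)) for a,b in L],1,.036,4)
```

```text
[ 0.55867892 -0.10888328  0.025     ] (array([  4.1, 132.5,  13.5]), np.float64(0.0))
[ 0.43876737 -0.10427674  0.06      ] (array([ -3.9, 128.7,  45.2]), np.float64(0.0))
[ 0.43000315 -0.07191645  0.17      ] (array([ -7. , 116.9,  68. ]), np.float64(0.0))
[0.44297823 0.26583442 0.19      ] (array([  3.7, 104.2,  72.1]), np.float64(0.0))
[0.55289715 0.26161176 0.15      ] (array([16.5, 94. , 69.5]), np.float64(0.0))
3 rows: [[1,[2.36,0.04,-1.84],[-0.1,1.4,0.1]],[1,[2.4,0.04,-1.78],[-0.1,1.4,0.1]],[1,[2.45,0.03,-1.73],[-0.1,1.4,0.1]]]
6 rows: [[1,[1.44,0.0,-1.51],[0.0,3.3,0.0]],[1,[1.53,0.0,-1.42],[0.0,3.3,0.0]],[1,[1.61,0.0,-1.33],[0.0,3.3,0.0]],[1,[1.68,0.0,-1.23],[0.0,3.3,0.0]],[1,[1.75,0.0,-1.13],[0.0,3.3,0.0]],[1,[1.81,0.0,-1.03],[0.0,3.3,0.0]]]
4 rows: [[1,[-0.23,0.8,-2.75],[-0.0,2.0,-0.0]],[1,[-0.14,0.8,-2.76],[-0.0,2.0,-0.0]],[1,[-0.04,0.8,-2.76],[-0.0,2.0,-0.0]],[1,[0.06,0.8,-2.76],[-0.0,2.0,-0.0]]]
10 rows: [[1,[-0.01,3.38,-0.2],[0.0,0.2,0.0]],[1,[-0.01,3.38,-0.2],[0.0,0.2,0.0]],[1,[-0.01,3.38,-0.2],[0.0,0.2,0.0]],[1,[-0.0,3.38,-0.2],[0.0,0.2,0.0]],[1,[-0.0,3.38,-0.2],[0.0,0.2,0.0]],[1,[-0.0,3.38,-0.2],[0.0,0.2,0.0]],[1,[-0.0,3.38,-0.2],[0.0,0.2,0.0]],[1,[-0.0,3.38,-0.2],[0.0,0.2,0.0]],[1,[-0.0,3.38,-0.2],[0.0,0.2,0.0]],[1,[-0.0,3.38,-0.2],[0.0,0.2,0.0]]]
4 rows: [[1,[-2.75,0.0,1.0],[0.0,0.0,0.0]],[1,[-2.75,0.0,1.0],[0.0,0.0,0.0]],[1,[-2.75,0.0,1.0],[0.0,0.0,0.0]],[1,[-2.75,0.0,1.0],[0.0,0.0,0.0]]]
```

>>> {"name": "servo_tool", "arguments": {"plan": [[0.6,[2.4,0,-1.8],[0,1.4,0]],[0.6,[2.4,0,-1.8],[0,1.4,0]],[0.6,[2.4,0,-1.7],[0,1.4,0]],[1,[1.4,0,-1.5],[0,3.3,0]],[1,[1.5,0,-1.4],[0,3.3,0]],[1,[1.6,0,-1.3],[0,3.3,0]],[1,[1.7,0,-1.2],[0,3.3,0]],[1,[1.75,0,-1.1],[0,3.3,0]],[1,[1.8,0,-1.0],[0,3.3,0]]]}}

```text
time_s: 12.05
tool_pos: [0.4303, -0.1048, 0.0598]
tool_rot: [-179.6, 9.2, 178.1]
force: [0.2, -0.3, -0.8]
grip_width: 0.0827
```

```bash
python3 st.py
python3 - <<'E'
from h import *; from cell import env
p,r,o=cur(env)
L=[(W(-.21,-.03,.17),2),(W(-.21,.308,.19),0),(W(-.10,.308,.15),0)]
rows(p,r,[(a,ori(b)) for a,b in L],1,.036,4)
E
```

```text
t 12.05 p [ 0.4303 -0.1048  0.0598] [-179.5751    9.2434  178.129 ] q [ 16.1536  -4.531   -4.8547 129.236   -2.0387  46.1065 100.6736] F [ 0.1714 -0.2787 -0.8187] w 0.08265520650534708
r 0.2411619784066722
theta 0.648442248294854 37.15300408526934 y -0.06173622090695548
4 rows: [[1,[-0.41,0.8,-2.73],[-0.1,1.8,0.1]],[1,[-0.32,0.81,-2.74],[-0.1,1.8,0.1]],[1,[-0.23,0.81,-2.75],[-0.1,1.8,0.1]],[1,[-0.15,0.82,-2.75],[-0.1,1.8,0.1]]]
10 rows: [[1,[-0.01,3.38,-0.2],[0.0,0.2,0.0]],[1,[-0.01,3.38,-0.2],[0.0,0.2,0.0]],[1,[-0.01,3.38,-0.2],[0.0,0.2,0.0]],[1,[-0.0,3.38,-0.2],[0.0,0.2,0.0]],[1,[-0.0,3.38,-0.2],[0.0,0.2,0.0]],[1,[-0.0,3.38,-0.2],[0.0,0.2,0.0]],[1,[-0.0,3.38,-0.2],[0.0,0.2,0.0]],[1,[-0.0,3.38,-0.2],[0.0,0.2,0.0]],[1,[-0.0,3.38,-0.2],[0.0,0.2,0.0]],[1,[-0.0,3.38,-0.2],[0.0,0.2,0.0]]]
4 rows: [[1,[-2.75,0.0,1.0],[0.0,0.0,0.0]],[1,[-2.75,0.0,1.0],[0.0,0.0,0.0]],[1,[-2.75,0.0,1.0],[0.0,0.0,0.0]],[1,[-2.75,0.0,1.0],[0.0,0.0,0.0]]]
```

>>> {"name": "servo_tool", "arguments": {"plan": [[1,[0,0.8,-2.7],[0,1.8,0]],[1,[0,0.8,-2.7],[0,1.8,0]],[1,[-0.1,0.8,-2.7],[0,1.8,0]],[1,[-0.1,0.8,-2.7],[0,1.8,0]],[1,[0,3.4,-0.2],[0,0.2,0]],[1,[0,3.4,-0.2],[0,0.2,0]],[1,[0,3.4,-0.2],[0,0.2,0]],[1,[0,3.4,-0.2],[0,0.2,0]],[1,[0,3.4,-0.2],[0,0.2,0]],[1,[0,3.4,-0.2],[0,0.2,0]],[1,[0,3.4,-0.2],[0,0,0]],[1,[0,3.4,-0.2],[0,0,0]],[1,[0,3.4,-0.2],[0,0,0]],[1,[0,3.4,-0.2],[0,0,0]]]}}

```text
time_s: 13.22
tool_pos: [0.434, 0.2798, 0.1965]
tool_rot: [-179.9, 1.7, 177.3]
force: [0.8, 0.1, 0.6]
grip_width: 0.0867
```

```bash
python3 st.py
python3 - <<'E'
from h import *; from cell import env
p,r,o=cur(env);print((p-O)@UX,(p-O)@UY)
L=[(W(-.13,.308,.15),0),(W(-.09,.308,.145),0)]
rows(p,r,[(a,ori(b)) for a,b in L],1,.03,4)
T=env.read_camera("top");S=env.read_camera("scene");pickle.dump((T,S),open("c4.pkl","wb"))
c=env.read_camera("wrist");cv2.imwrite("pics/w4.png",c["image"])
# black pin ends in top & scene
import itertools
K=np.array([[T["fx"],0,T["cx"]],[0,T["fy"],T["cy"]],[0,0,1]])
print(cv2.projectPoints(W(-.045,.267,.16)[None],np.array(T["rvec"]),np.array(T["tvec"]),K,None)[0])
cv2.imwrite("pics/ts4.png",np.hstack([cv2.resize(T["image"][150:290,180:300],None,fx=3,fy=3),cv2.resize(S["image"][200:340,300:450],None,fx=2.8,fy=3)]))
E
```

```text
t 13.2167 p [0.434  0.2798 0.1965] [-179.9284    1.6511  177.2991] q [ -4.9308   3.6106 -32.5974 104.0807   3.2273  71.6865  48.8597] F [0.8113 0.0692 0.6316] w 0.08674811987671562
r 0.20987093933690637
theta 1.2513417782207363 71.69660262044367 y 0.3225893126158661
-0.21953935627993293 0.3215727928179624
4 rows: [[1,[-2.21,-0.32,1.23],[-0.0,0.4,-0.1]],[1,[-2.22,-0.32,1.21],[-0.0,0.4,-0.1]],[1,[-2.22,-0.33,1.19],[-0.0,0.4,-0.1]],[1,[-2.23,-0.33,1.18],[-0.0,0.4,-0.1]]]
2 rows: [[1,[-2.0,0.0,0.25],[0.0,0.0,0.0]],[1,[-2.0,0.0,0.25],[0.0,0.0,0.0]]]
[[[203.68611236 199.01307782]]]
```

View pics/ts4.png

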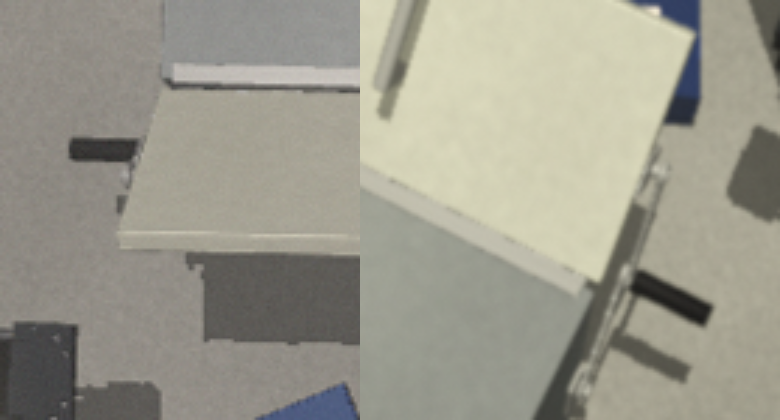

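>>> {"name": "servo_tool", "arguments": {"plan": [[1,[-2.2,-0.3,1.3],[0,0,0]],[1,[-2.2,-0.3,1.3],[0,0,0]],[1,[-2.2,-0.4,1.3],[0,0,0]],[1,[-2.2,-0.4,1.3],[0,0,0]],[1,[-2.0,0,0.2],[0,0,0]],[1,[-2.0,0,0],[0,0,0]]]}}

```text
time_s: 13.87
tool_pos: [0.564, 0.2561, 0.1443]
tool_rot: [-179.8, 1.8, 177.8]
force: [0.9, 0.4, 0.2]
grip_width: 0.087
```

Run:
```python
from h import *; from cell import env
p,r,o=cur(env);print((p-O)@UX,(p-O)@UY,p[2],o["tool_rot"],o["force"])
```

```text
-0.08872973842199014 0.3028686302763368 0.1443015181766168 [-179.78979492    1.75856474  177.78853241] [0.94901202 0.36535997 0.2246842 ]
```

>>> {"name": "servo_tool", "arguments": {"plan": [[1,[-1,0.4,0.4],[0,0,0]],[1,[-1.2,0,0],[0,0,0]],[1,[-1.2,0,0],[0,0,0]],[1,[-1.2,0,0],[0,0,0]],[1,[-1.2,0,0],[0,0,0]]]}}

```text
time_s: 14.28
tool_pos: [0.621, 0.2496, 0.1397]
tool_rot: [-179.7, 1.0, 177.2]
force: [-15.7, 2.4, 11.8]
grip_width: 0.087
```

```bash
cat > pin.py <<'E'
from h import *; from cell import env
p,r,o=cur(env);print((p-O)@UX,(p-O)@UY,p[2],o["tool_rot"],o["force"])
S=env.read_camera("scene");T=env.read_camera("top")
cv2.imwrite("pics/now.png",np.hstack([cv2.resize(T["image"][60:320,180:440],(400,400)),cv2.resize(S["image"][150:430,150:430],(400,400))]))
for n,c in (("top",T),("scene",S)):
    im=c["image"].astype(int); w=((im.min(2)>175)&(im.max(2)-im.min(2)<45)).astype(np.uint8)
    k=max(cv2.findContours(w,0,2)[0],key=lambda q:cv2.contourArea(q) if (cv2.pointPolygonTest(np.array([[230,60],[410,60],[420,330],[220,330]]) if n=="top" else np.array([[160,150],[430,150],[430,430],[160,430]]),tuple(map(float,q.mean((0,1)))),False)>0) else 0)
    print(n,cv2.boundingRect(k),cv2.contourArea(k))
E
python3 pin.py
```

```text
-0.03152598497657919 0.29862923781280126 0.1396678401104547 [-179.68500075    0.97212919  177.17248902] [-15.73726825   2.35800879  11.78765374]
top (238, 172, 161, 8) 693.0
scene (218, 139, 202, 154) 16154.0
```

View pics/now.png

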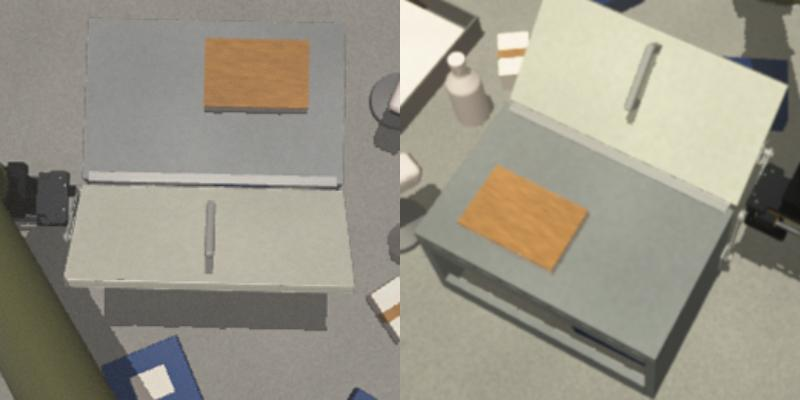

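>>> {"name": "servo_tool", "arguments": {"plan": [[1,[0,0.8,0],[0,0,0]],[1,[-1,0.1,0],[0,0,0]],[1,[-1,0.1,0],[0,0,0]]]}}

```text
time_s: 14.63
tool_pos: [0.6363, 0.2553, 0.14]
tool_rot: [-179.4, 0.4, 177.0]
force: [-22.7, -6.4, 16.4]
grip_width: 0.0871
```

```bash
python3 pin.py
```

```text
-0.01643208625405694 0.3049207660484074 0.13999141591322709 [-179.36316544    0.40394474  176.96297728] [-22.74773718  -6.40234609  16.38500931]
top (230, 183, 173, 85) 13091.5
scene (219, 148, 197, 144) 14291.5
```

>>> {"name": "servo_tool", "arguments": {"plan": [[1,[0.7,0.3,0],[0,0,0]],[1,[1,1,0],[0,0,0]],[1,[1,2,0],[0,0,0]],[1,[1,3,-1],[0,0,0]],[1,[1,3,-1],[0,0,0]]]}}

```text
time_s: 15.15
tool_pos: [0.5983, 0.3423, 0.1549]
tool_rot: [-179.0, 0.9, 176.1]
force: [0.5, 1.0, 0.4]
grip_width: 0.0866
```

```bash
python3 pin.py
```

```text
-0.05769036735296535 0.39032655876241024 0.1548576007986806 [-178.96958372    0.94521746  176.09497592] [0.47819094 0.96500135 0.40014637]
top (238, 172, 160, 8) 658.5
scene (230, 183, 184, 109) 7936.5
```

>>> {"name": "servo_tool", "arguments": {"plan": [[0,[3.2,0,-0.8],[0,0,0]],[0,[3.2,0,-0.8],[0,0,0]],[0,[3.2,0,-0.8],[0,0,0]],[0,[3.2,0,-0.8],[0,0,0]],[0,[3.2,-1,-0.8],[0,0,0]],[0,[2.5,-3.5,0],[0,0,0]],[0,[0,-3.8,0],[0,0,0]],[0,[0,-3.8,0],[0,0,0]],[0,[0,-3.8,0],[0,0,0]],[0,[0,-3.8,0],[0,0,0]],[0,[0,0,0],[0,0,0]],[0,[0,0,0],[0,0,0]],[0,[0,0,0],[0,0,0]],[0,[0,0,0],[0,0,0]],[0,[0,0,0],[0,0,0]],[0,[0,0,0],[0,0,0]],[0,[0,0,0],[0,0,0]],[0,[0,0,0],[0,0,0]]]}}

```text
time_s: 16.75
tool_pos: [0.3774, 0.1714, 0.1888]
tool_rot: [-179.4, 1.4, 178.2]
force: [1.6, 0.3, -0.3]
grip_width: 0.0003
```

```bash
python3 pin.py
python3 - <<'E'
from h import *; from cell import env
p,r,o=cur(env)
L=[(W(-.25,0.004,.17),6),(W(-.15,0,.10),22)]
for a,b in L: print(a,ik(a,b))
rows(p,r,[(a,ori(b)) for a,b in L],0,.03,4)
E
```

```text
-0.2718670190631509 0.21112663352743077 0.18881754571552153 [-179.43642981    1.38236256  178.23370316] [ 1.6068351   0.32617011 -0.27318366]
top (238, 172, 160, 8) 639.5
scene (264, 237, 123, 60) 543.5
[ 0.39133782 -0.036406    0.17      ] (array([-16.1, 124.5,  65.6]), np.float64(0.0))
[ 0.49111056 -0.04424183  0.1       ] (array([ -9.9, 131.5,  36.5]), np.float64(0.0))
7 rows: [[0,[-0.28,-2.95,0.31],[-0.1,-0.7,0.1]],[0,[-0.28,-2.96,0.3],[-0.1,-0.7,0.1]],[0,[-0.28,-2.96,0.3],[-0.1,-0.7,0.1]],[0,[-0.28,-2.96,0.3],[-0.1,-0.7,0.1]],[0,[-0.28,-2.96,0.3],[-0.1,-0.7,0.1]],[0,[-0.28,-2.96,0.3],[-0.1,-0.7,0.1]],[0,[-0.28,-2.96,0.3],[-0.1,-0.7,0.1]]]
5 rows: [[0,[-1.84,-0.08,1.6],[0.0,-3.2,0.0]],[0,[-1.75,-0.08,1.7],[0.0,-3.2,0.0]],[0,[-1.65,-0.08,1.8],[0.0,-3.2,0.0]],[0,[-1.55,-0.08,1.89],[0.0,-3.2,0.0]],[0,[-1.44,-0.08,1.97],[0.0,-3.2,0.0]]]
```

>>> {"name": "servo_tool", "arguments": {"plan": [[0,[-0.3,-3,0.3],[0,-0.7,0]],[0,[-0.3,-3,0.3],[0,-0.7,0]],[0,[-0.3,-3,0.3],[0,-0.7,0]],[0,[-0.3,-3,0.3],[0,-0.7,0]],[0,[-0.3,-3,0.3],[0,-0.7,0]],[0,[-0.3,-3,0.3],[0,-0.7,0]],[0,[-0.3,-3,0.3],[0,-0.7,0]],[0,[-1.6,0,1.6],[0,-3.2,0]],[0,[-1.6,0,1.7],[0,-3.2,0]],[0,[-1.5,0,1.8],[0,-3.2,0]],[0,[-1,0,1.9],[0,-3.2,0]]]}}

```text
time_s: 17.77
tool_pos: [0.4722, -0.0507, 0.117]
tool_rot: [-179.5, 20.5, 178.6]
force: [0.7, 0.8, 0.4]
grip_width: 0.0007
```

```bash
python3 pin.py
python3 - <<'E'
from h import *; from cell import env
p,r,o=cur(env)
L=[(W(-.13,0,.085),30),(W(-.09,0,.075),33)]
for a,b in L: print(a,ik(a,b))
rows(p,r,[(a,ori(b)) for a,b in L],0,.015,4)
E
```

```text
-0.16860894923314934 -0.0071531663628067186 0.11698299769039182 [-179.47300054   20.49049757  178.55333837] [0.73565064 0.77724212 0.35862521]
top (241, 172, 146, 8) 546.5
scene (265, 237, 122, 61) 441.0
[ 0.51109582 -0.04500958  0.085     ] (array([-10.1, 136.7,  23.4]), np.float64(0.0))
[ 0.55106634 -0.0465451   0.075     ] (array([ -4.7, 135. ,  16.7]), np.float64(0.0))
4 rows: [[0,[-0.77,0.16,1.03],[-0.0,-2.5,0.2]],[0,[-0.72,0.17,1.06],[-0.0,-2.5,0.2]],[0,[-0.67,0.17,1.09],[-0.0,-2.5,0.2]],[0,[-0.62,0.17,1.12],[-0.0,-2.5,0.2]]]
3 rows: [[0,[-0.99,0.0,0.96],[0.0,-1.0,-0.0]],[0,[-0.97,0.0,0.97],[0.0,-1.0,-0.0]],[0,[-0.95,0.0,0.99],[0.0,-1.0,-0.0]]]
```

View pics/now.png

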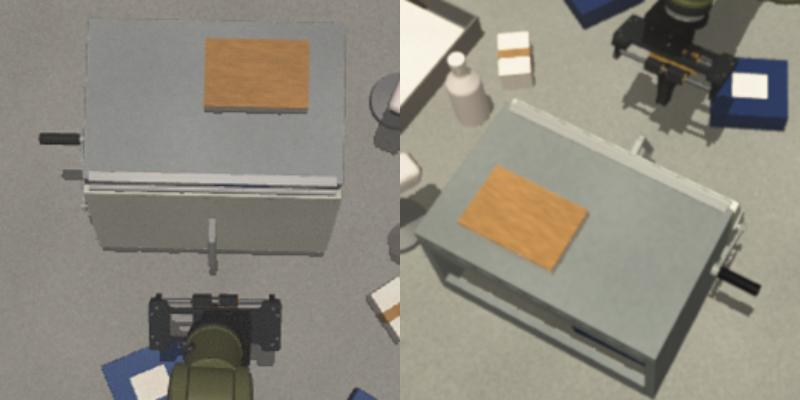

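>>> {"name": "servo_tool", "arguments": {"plan": [[0,[-0.8,0.2,1.0],[0,-2.5,0]],[0,[-0.7,0.2,1.0],[0,-2.5,0]],[0,[-0.7,0.2,1.1],[0,-2.5,0]],[0,[-0.6,0.2,1.1],[0,-2.5,0]],[0,[-0.5,0,0.5],[0,-1,0]],[0,[-0.5,0,0.5],[0,-1,0]],[0,[-0.5,0,0.5],[0,-1,0]]]}}

```text
time_s: 18.45
tool_pos: [0.5344, -0.0427, 0.0849]
tool_rot: [-179.4, 33.0, 178.8]
force: [-1.2, -0.2, 0.6]
grip_width: 0.0
```

```bash
python3 pin.py
```

```text
-0.10682912580962924 0.0031625454744848387 0.08490163592790635 [-179.43517407   33.04552196  178.82625897] [-1.157677   -0.24563778  0.6233008 ]
top (245, 172, 150, 8) 545.5
scene (383, 201, 24, 18) 350.5
```

>>> {"name": "servo_tool", "arguments": {"plan": [[0,[-0.4,0,0.4],[0,0,0]],[0,[-0.4,0,0.4],[0,0,0]],[0,[-0.4,0,0.4],[0,0,0]],[0,[-0.4,0,0.3],[0,0,0]],[0,[-0.4,0,0.3],[0,0,0]],[0,[-0.4,0,0.3],[0,0,0]]]}}

```text
time_s: 19.05
tool_pos: [0.5643, -0.0435, 0.0776]
tool_rot: [-179.4, 32.3, 178.8]
force: [-3.2, 0.1, -2.1]
grip_width: 0.0002
```

```bash
python3 pin.py
```

```text
-0.07686807874118431 0.0035193271172011325 0.07757656222033432 [-179.44933781   32.29309916  178.80659139] [-3.18106145  0.12269591 -2.13114489]
top (238, 172, 154, 8) 581.5
scene (383, 201, 24, 18) 351.5
```

>>> {"name": "servo_tool", "arguments": {"plan": [[0,[-0.4,0,0.25],[0,0,0]],[0,[-0.4,0,0.25],[0,0,0]],[0,[-0.4,0,0.25],[0,0,0]],[0,[0,0,0],[0,0,0]]]}}

```text
time_s: 19.48
tool_pos: [0.5746, -0.0438, 0.0756]
tool_rot: [-179.4, 31.6, 178.8]
force: [-7.3, 0.5, 5.6]
grip_width: 0.0008
```

```bash
python3 pin.py
```

```text
-0.06660298327507368 0.0036059506220427885 0.07563183447754016 [-179.44614937   31.61559546  178.77996023] [-7.34253594  0.4582167   5.60944741]
top (238, 172, 160, 8) 592.0
scene (383, 201, 24, 18) 352.5
```

>>> {"name": "servo_tool", "arguments": {"plan": [[0,[-0.5,0,0.3],[0,0,0]],[0,[-0.5,0,0.3],[0,0,0]],[0,[-0.5,0,0.3],[0,0,0]]]}}

```text
time_s: 19.83
tool_pos: [0.5756, -0.044, 0.0693]
tool_rot: [-179.4, 29.6, 178.7]
force: [-42.5, 3.9, 35.8]
grip_width: 0.0003
```

```bash
python3 pin.py
```

```text
-0.06559277288495749 0.003492584180628227 0.06925087339884789 [-179.40132775   29.58453636  178.72386157] [-42.49819506   3.87321051  35.78312449]
top (238, 172, 160, 8) 597.0
scene (383, 201, 24, 18) 351.5
```

>>> {"name": "servo_tool", "arguments": {"plan": [[0,[0.5,0,-0.5],[0,0,0]],[0,[0.8,0,-0.8],[0,0,0]],[0,[1.2,0,-1.5],[0,1,0]],[0,[1.2,0,-2],[0,2,0]],[0,[1,0,-2.5],[0,3,0]],[0,[1,0,-2.5],[0,3,0]],[0,[0,0,0],[0,0,0]],[0,[0,0,0],[0,0,0]],[0,[0,0,0],[0,0,0]],[0,[0,0,0],[0,0,0]],[0,[0,0,0],[0,0,0]],[0,[0,0,0],[0,0,0]]]}}

```text
time_s: 20.93
tool_pos: [0.4858, -0.0408, 0.1387]
tool_rot: [-179.4, 21.4, 178.7]
force: [0.9, -0.3, -0.8]
grip_width: 0.0003
```

Run:
```python
from h import *; from cell import env
p,r,o=cur(env);print(p,o["force"])
c=env.read_camera("top");T0=pickle.load(open("c0.pkl","rb"))["top"]
# compare with shut picture at start in flap/handle/pin area; bottle & cards area
df=lambda y0,y1,x0,x1:(np.abs(c["image"][y0:y1,x0:x1].astype(int)-T0["image"][y0:y1,x0:x1]).max(2)>40).sum()
print("pin",df(130,150,205,235),"flaptop",df(165,195,230,410),"handle",df(190,220,312,326),"bottle",df(195,230,430,470),"cards",df(235,285,415,465))
cv2.imwrite("pics/end.png",np.hstack([cv2.resize(i["image"][120:260,205:345],(400,400)) for i in(T0,c)]))
S=env.read_camera("scene");S0=pickle.load(open("c0.pkl","rb"))["scene"]
d=(np.abs(S["image"].astype(int)-S0["image"]).max(2)>40);print("scene pin",d[350:385,355:395].sum(),"slot",d[370:405,265:330].sum(),"flap edge",d[220:300,225:390].sum())
```

```text
[ 0.48578579 -0.04076072  0.1387012 ] [ 0.92012204 -0.32387093 -0.81903396]
pin 0 flaptop 0 handle 0 bottle 0 cards 0
scene pin 0 slot 0 flap edge 2257
```

```bash
python3 -c "
from cell import env; print(env.sign_off(), env.get_obs()['time_s'])"
```

```text
the job is handed in; nothing more can be done
the job is handed in; nothing more can be done
```

The job is handed in. The box was pushed inside, and the flap was let down and pressed shut, about 21 s into the 72 s allowed. The sign-off gives no verdict.

**What I did:**
1. Lifted the flap by its handle until the stay locked. The grip pin showed within about 1 px of its predicted locked position.
2. Pushed the smallest blue box in with two fingertips. Its rear edge came out about 25 mm behind the opening, so its centre is about x 76, y −45 mm in the locker frame, lying square.
3. Knocked the elbow pin back, let the flap sink until it stood ajar, and pressed it shut slowly against a firm stop.

**Last checks:**
- In the top view, the flap edge, handle, pin, bottle and cards differ by 0 px from the picture of the shut locker at the start. The arm was clear, with about 1 N on the tool.
- In the scene view, the pin and the slot through which the stock shows also differ by 0 px. The flap-edge region there did differ (2257 px). I put that down to the moved box and the gripper standing in it, but did not confirm it.
- The box was last seen just before the flap came down; it cannot be seen with the flap shut.
- My last press peaked at about 55 N through the fingertips, more than was needed. It is over the 40 N limit on the arm and gripper body but well under the 120 N wrist limit. I believe only the fingertips touched the handle.
- Unlocking the stay took up to about 29 N. The gripper body was close to the stay link at that point, so part of that force may have been on the body.
- The final comparison picture could not be viewed because the 12-picture limit was reached. The end checks are therefore pixel comparisons only.

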